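# Turn a closed optics case over onto the empty stand

## Robot

A 6-joint arm with a two-finger parallel gripper is mounted at the origin on the work surface. World frame = base frame: x ahead of the robot, y to its left, z up, the work surface at z = 0. Lengths are in m, angles in degrees, forces in N, time in s.
With the tool pointing down it reaches from about 0.325 to 0.9 m from the base axis. Payload 6.1 kg.
Tool frame: the origin (TCP) lies at the very end of the fingers, on their centre line; the grasp point (between the pads) lies 19 mm behind it (r.grasp_offset is the distance from the TCP to the grasp point, in m); y points along the fingers, z is the direction in which the jaws open and shut, and the axes are right-handed (so a half turn about y gives the same grasp; the last joint's range is limited). The gripper opens to 85 mm and grips with 20 to 120 N. Pads are 22 mm wide; open, the fingers measure 114 mm over their backs; the gripper's body (76 mm by 85 mm) begins 54 mm behind the grasp point. The pads swing forward as they close: fully open they stand 13 mm farther back than shut.
Start: joints at [-74.605, 12.628, 87.462, -0, 79.91, -7.225], TCP at [0.24, -0.577, 0.231] pointing down, gripper open.
Joint ranges: [-170.65, 170.65], [-52.31, 119.04], [5.05, 147.46], [-71.25, 251.25], [11.57, 151.72], [-153.62, 153.62]. Speed limits (degrees/s): [147.25, 147.25, 172.46, 180, 180, 180].

## Interface

Orientations are given as a 3x3 rotation matrix whose columns are the frame's x, y, z axes.
In Python, from plant import r gives the robot as it stands.
- The arm moves only by the shell command python3 -m creep 'ROWS'. ROWS is JSON, a list of rows, each an object with "delta_pos": the shift along the tool's x, y, z in mm, a list of three; "delta_rot": the turn, a rotation vector about the tool's x, y, z in rad, a list of three; "gripper": the finger opening in mm, from 0 to 85.4. A call has 1 to 20 rows; each row is the pose to reach, as a shift and turn from the pose commanded when the call began, along the tool's axes at that moment; what a row does not reach only later rows make up. A row lasts 1/10 s, in which the tool goes at most 50 mm and 8.59 degrees, less where a joint would pass 70% of its speed; a pose out of reach is approached as far as the arm can. A call with a gripper value outside its range is refused whole. The fingers move at their own pace and stop on an object; the grip force is fixed at half the most. Time passes only in rows, so rows that repeat a pose let the fingers close. It gives the time, the measured TCP pose, the force and the opening at its end, in the units of the state.
- r.sense(): the state, without advancing time (a new reading comes with each control period).
- r.camera(name): name is "side" or "top" or "wrist"; returns a dict with "color" (384x512x3 uint8, red, green, blue), "intrinsics" (3x3 intrinsics, pixels), "k1" (the pictures are not rectified: a ray, as slopes to the right and down, at radius r is drawn at 1 + k1 r^2 times it, then the intrinsics apply), "T" (4x4, takes a point from camera to world coordinates); the wrist camera has in their place "T_tool_cam" (4x4, takes a point from camera to tool coordinates, whose origin is the TCP and whose axes are the tool frame's). Camera axes: x right, y up, looking along -z (the intrinsics and any distortion apply to the point x, -y, -z); pixel columns grow to the right and rows downward; lengths in m; the calibration is good to about 2 mm. A picture is of the moment at which its call begins: read the wrist's pose just before it. There is no depth.
- r.close_job(): hands the job in, once; it reports no verdict.
The state is a dict: "t": time; "joint_positions": joint angles; "qvel": joint speeds; "effort": joint torques, N m; "position": TCP position; "tool_rot": TCP orientation; "wrist_force": force on the tool from outside, world axes, zero at the start; "torque": the same for the moment, N m; "width": finger opening in m.
Only numpy, scipy, OpenCV 4.12 (cv2) and the standard library are available. Lean on these libraries where they do the work, as an engineer would, in place of code of your own. Each camera call takes 0.05 s, during which the arm holds its last target.

## Task

On the optics bench a closed flat case leans, lid side up, on one of two identical sloped stands. Pinch lid and base together, turn the case over without letting it come open, and set it gently on the other, empty stand so that it leans there squarely and centred with the lid underneath against the slope and the base on top, ready for the base to be lifted off. Let go of it there.

Things in the scene. Friction and masses are not known exactly. Their poses are not given: they have to be found in the camera images.
- case_base: Black base, lower 12 mm of a closed case 92 (x) x 112 (y) x 28 mm (z). Origin: centre of its flat underside; z points to the lid. At the start it leans on stand_a: x points down the slope (50 deg below level), z 40 deg above level, y along the ledge; its upper 112 mm edge is free. Pinch the 28 mm at the middle of that edge, tool along the slope, a finger on lid and one on underside. 0.13 kg.
- case_lid: White lid of the case, 92 x 112 x 16 mm, a plain ring on its flat top. Loose: it slips 10 mm over a collar of the base with 1.5 mm play and falls off if the case is turned unheld. Origin: centre of its open rim; its top is 16 mm along its z. Closed, its origin is 12 mm along the base's z from the base's origin and their axes agree. 0.08 kg.
- stand_a: Fixed aluminium V stand holding the case. Origin: on the table under it, z up. Foot 115 (x) x 124 mm, 10 thick. From the inner corner (x 0, z 60 mm) two 16 mm rails at y +-50 mm rise 62 mm towards -x, 50 deg from level, open between for a finger; a 124 mm wide ledge, square to them, rises 38 mm towards +x. A seated case's face on the rails is centred at x -29.6, z 95.2 mm.
- stand_b: The identical empty stand, fixed; origin, axes and sizes as stand_a. Seated here upside down, the case has the lid's top on the rails, one 112 mm edge on the ledge, and the base's origin at x -8.1, y 0, z 113.2 mm of this frame, base z pointing into the slope (40 deg below level, towards -x).
Things that resemble listed ones, but are neither listed nor needed, are in the scene too. What is shaped like the stand_b but blue, green or yellow is not meant.

How it is judged:
By the outcome, as a careful person would: the job done as asked, in the order asked, and still so for the second after the job is handed in, with the robot touching nothing.
It also fails if it takes over 38 s, if anything falls off the work surface, if the arm or the gripper's body presses on something with over 40 N, if the wrist force passes 120 N, or if a joint passes its speed limit or range.

## Working session

There is one attempt and no reset: what is moved stays moved. The work goes in short steps, Python scripts to look and compute and a shell command to move; the robot and the scene stay as the last step left them, time stands still between calls to the robot, and variables do not carry over. Pictures are saved under pics/ and viewed, and the job is handed in when it is done.

```bash
ls; mkdir -p pics
python3 - <<'E'
from plant import r
import cv2,numpy as np
s=r.sense();print(s)
for n in ["side","top","wrist"]:
    c=r.camera(n);cv2.imwrite(f"pics/{n}0.png",c["color"][:,:,::-1])
    print(n,c["intrinsics"],c["k1"],c.get("T",c.get("T_tool_cam")))
E
```

```text
pics
{'t': 0.0, 'joint_positions': array([-7.46053503e+01,  1.26757075e+01,  8.75261715e+01, -7.08483974e-04,
        7.99110797e+01, -7.22484019e+00]), 'qvel': array([ 0.06299851, -0.02176344,  0.01715824, -0.08371769,  0.01432123,
        0.02309817]), 'effort': array([-2.43975112e-03, -4.96900284e+01, -3.89399922e+01, -2.63800757e-04,
        1.09591306e-02, -3.35968241e-05]), 'position': array([ 0.24021093, -0.57633076,  0.23019046]), 'tool_rot': array([[-9.23078666e-01, -5.35103706e-04,  3.84610828e-01],
       [-3.84611128e-01,  1.89753095e-03, -9.23076746e-01],
       [-2.35869162e-04, -9.99998057e-01, -1.95737718e-03]]), 'wrist_force': array([ 0.08234397, -0.06896578,  0.61589983]), 'torque': array([ 0.00171942,  0.01978495, -0.08099448]), 'width': 0.0847955147758667}
side [[385.25579051   0.         254.65210966]
 [  0.         385.25579051 193.71224427]
 [  0.           0.           1.        ]] -0.03625673696856599 [[-0.92536718  0.28748876 -0.24707448  0.27037837]
 [-0.37895285 -0.71792051  0.58393911  0.68202445]
 [-0.0095039   0.63398766  0.77328476  0.85410848]
 [ 0.          0.          0.          1.        ]]
top [[368.25888331   0.         257.26808741]
 [  0.         368.25888331 197.03856596]
 [  0.           0.           1.        ]] 0.003717990741131245 [[ 0.01104004  0.99692074 -0.0776347   0.4795568 ]
 [-0.9998201   0.01220297  0.01452101  0.08529626]
 [ 0.01542367  0.07746042  0.99687612  0.90976416]
 [ 0.          0.          0.          1.        ]]
wrist [[337.08019832   0.         256.28026996]
 [  0.         337.08019832 189.87711865]
 [  0.           0.           1.        ]] -0.020839713405240955 [[-7.44120348e-04 -9.51875422e-01 -3.06484303e-01 -7.92276896e-02]
 [ 6.32822791e-04  3.06483878e-01 -9.51875639e-01 -1.42739733e-01]
 [ 9.99999523e-01 -9.02260284e-04  3.74307571e-04  3.05724438e-04]
 [ 0.00000000e+00  0.00000000e+00  0.00000000e+00  1.00000000e+00]]
```

View pics/side0.png

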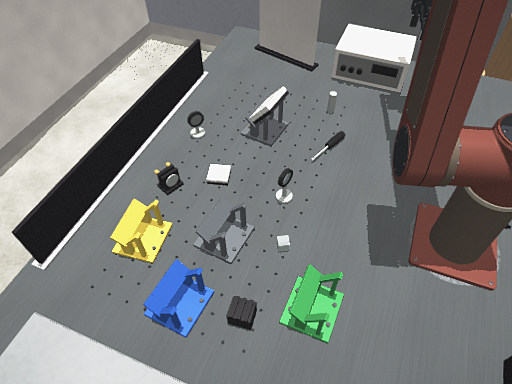

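View pics/top0.png

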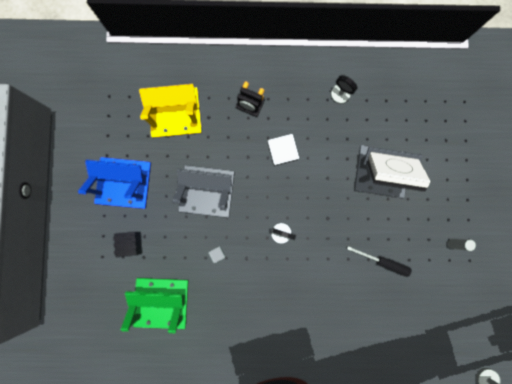

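View pics/wrist0.png

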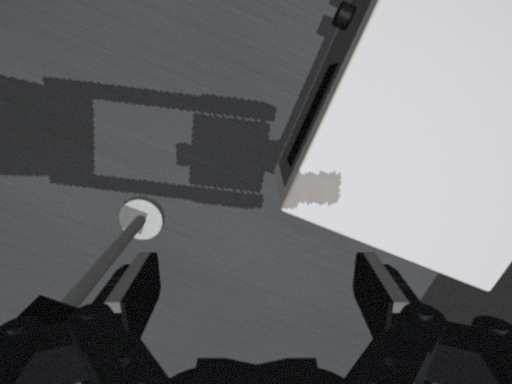

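The case with its white lid is at side (267,105) and top (400,170). The grey empty stand is at side (225,235) and top (205,190). The blue, green and yellow lookalikes are at top (115,180), (157,305) and (170,110).

Run:
```python
import cv2,numpy as np
s=cv2.imread("pics/side0.png");t=cv2.imread("pics/top0.png")
f=lambda im,x,y,w,h,k:cv2.resize(im[y:y+h,x:x+w],None,fx=k,fy=k,interpolation=cv2.INTER_CUBIC)
a=[f(s,225,75,80,75,5),f(t,345,130,80,75,5),f(s,185,190,80,75,5),f(t,165,150,80,75,5)]
cv2.imwrite("pics/crop0.png",cv2.resize(np.vstack([np.hstack(a[:2]),np.hstack(a[2:])]),(640,600)) if 0 else cv2.resize(np.vstack([np.hstack(a[:2]),np.hstack(a[2:])]),(640,600)))
```

```text
(no output)
```

View pics/crop0.png

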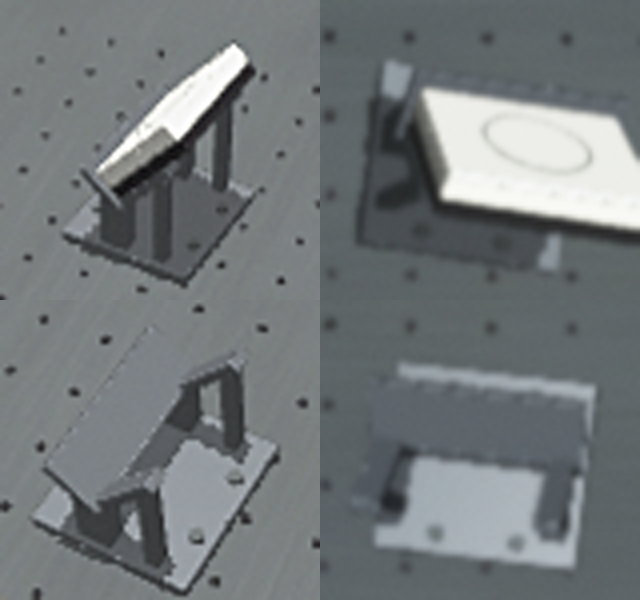

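Top left and right of the crop: the case leans lid-up on the dark stand, with its ledge at the image left in the top view, so downslope is about +y. Bottom: the empty grey stand has its ledge towards +x (top of the image) and its rails towards the robot. Next I measure the foot and lid corners.

```bash
cat > h.py <<'E'
import numpy as np,cv2
from scipy.optimize import least_squares
def cams():
    import pickle;return pickle.load(open("cams.pkl","rb"))
def und(c,uv):
    K=np.asarray(c["intrinsics"],float);p=(np.atleast_2d(uv)-K[:2,2])/[K[0,0],K[1,1]]
    return cv2.undistortPoints(np.atleast_2d(uv).astype(float).reshape(-1,1,2),K,np.array([c["k1"],0,0,0.])).reshape(-1,2)
def ray(c,uv,T=None):
    T=c["T"] if T is None else T
    n=und(c,uv);d=np.c_[n[:,0],-n[:,1],-np.ones(len(n))]@T[:3,:3].T
    return T[:3,3],d/np.linalg.norm(d,axis=1)[:,None]
def onz(c,uv,z,T=None):
    o,d=ray(c,uv,T);return o+d*((z-o[2])/d[:,2])[:,None]
def proj(c,P,T=None):
    T=c["T"] if T is None else T
    q=(np.atleast_2d(P)-T[:3,3])@T[:3,:3];n=q[:,:2]/-q[:,2:]*[1,-1];r2=(n**2).sum(1)
    n=n*(1+c["k1"]*r2)[:,None];K=c["intrinsics"];return n*[K[0,0],K[1,1]]+K[:2,2]
def tri(views): # list of (o,d)
    A=sum(np.eye(3)-np.outer(d,d) for o,d in views);b=sum((np.eye(3)-np.outer(d,d))@o for o,d in views)
    P=np.linalg.solve(A,b);return P,[np.linalg.norm(np.cross(P-o,d)) for o,d in views]
def sub(im,uv,w=3):
    g=cv2.cvtColor(im,cv2.COLOR_RGB2GRAY)
    return cv2.cornerSubPix(g,np.float32(uv).reshape(-1,1,2),(w,w),(-1,-1),(3,30,.01)).reshape(-1,2)
E
python3 - <<'E'
from plant import r
import pickle
pickle.dump({n:r.camera(n) for n in("side","top")},open("cams.pkl","wb"))
from h import *
C=cams();np.set_printoptions(precision=4,suppress=True)
S=lambda L:[(225+x/4,75+y/4) for x,y in L]; T=lambda L:[(345+(x-320)/4,130+y/4) for x,y in L]
Sb=lambda L:[(185+x/4,190+(y-300)/4) for x,y in L]; Tb=lambda L:[(165+(x-320)/4,150+(y-300)/4) for x,y in L]
def go(n,cam,L,z=.01):
    s=sub(C[cam]["color"],L);print(n,cam);print(np.c_[L,s,onz(C[cam],s,z)])
go("A foot L,B,R","side",S([(65,237),(187,283),(255,190)]))
go("A foot BL,BR,TL","top",T([(357,243),(558,270),(387,60)]))
go("B foot L,B,R","side",Sb([(33,520),(187,594),(280,452)]))
go("B foot TR,BR,BL","top",Tb([(597,385),(575,568),(375,545)]))
# lid corners: lower pair: side (100,180),(168,140)?; upper (235,45)
ls=sub(C["side"]["color"],S([(98,165),(172,128),(236,43),(166,90)]),2)
lt=sub(C["top"]["color"],T([(418,90),(455,185),(640,205),(613,118)]),2)
print(ls,lt)
E
```

```text
A foot L,B,R side
[[241.25   134.25   241.25   134.25     0.6752  -0.1704   0.01  ]
 [271.75   145.75   270.7022 146.6563   0.5658  -0.1515   0.01  ]
 [288.75   122.5    289.1583 122.479    0.5497  -0.2831   0.01  ]]
A foot BL,BR,TL top
[[354.25   190.75   353.5034 190.8786   0.5678  -0.1647   0.01  ]
 [404.5    197.5    403.3948 197.2873   0.5534  -0.288    0.01  ]
 [361.75   145.     361.1984 144.5405   0.6838  -0.185    0.01  ]]
B foot L,B,R side
[[193.25   245.     192.4449 243.9401   0.6252   0.2583   0.01  ]
 [231.75   263.5    230.4643 262.6927   0.512    0.2712   0.01  ]
 [255.     228.     254.1394 227.0635   0.4981   0.1507   0.01  ]]
B foot TR,BR,BL top
[[234.25   171.25   233.4943 171.6139   0.6117   0.1314   0.01  ]
 [228.75   217.     227.7845 216.269    0.5017   0.1436   0.01  ]
 [178.75   211.25   178.306  210.6544   0.514    0.2641   0.01  ]]
[[249.5    116.25  ]
 [268.     107.    ]
 [282.7936  85.4868]
 [266.6603  97.8454]] [[370.1149 151.924 ]
 [378.75   176.25  ]
 [425.     181.25  ]
 [418.1531 158.8774]]
```

Run:
```python
import cv2,numpy as np
s=cv2.imread("pics/side0.png");t=cv2.imread("pics/top0.png")
f=lambda im,x,y,w,h,k:cv2.resize(im[y:y+h,x:x+w],None,fx=k,fy=k,interpolation=cv2.INTER_NEAREST)
cv2.imwrite("pics/crop1.png",np.hstack([f(s,240,80,50,50,8),f(t,365,143,70,50,8)[:,:]])[:, :800] if 0 else np.hstack([f(s,242,80,50,50,7),f(t,365,143,70,50,6).copy()[:350] if 0 else cv2.copyMakeBorder(f(t,365,143,70,50,6),0,50,0,0,0)]))
```

```text
(no output)
```

View pics/crop1.png

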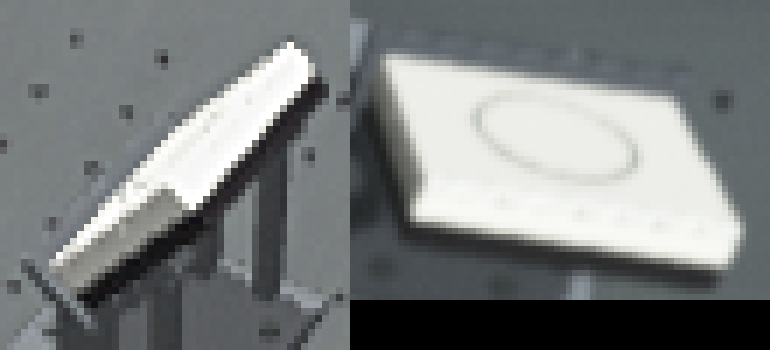

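Run:
```python
from h import *
C=cams();np.set_printoptions(precision=4,suppress=True)
P={}
for n,s,t in [("U+",(266.8,106.8),(375.8,173.4)),("U-",(286.3,88.3),(429.8,179.6)),("L+",(248.8,117),(370.4,152.1)),("L-",(283.2,85.6),(419.6,158.8))]:
    os,ds=ray(C["side"],s);ot,dt=ray(C["top"],t)
    P[n],e=tri([(os,ds[0]),(ot,dt[0])]);print(n,P[n],e)
for a,b in ["U+ U-".split(),"L+ L-".split(),"U+ L+".split(),"U- L-".split()]:print(a,b,np.linalg.norm(P[a]-P[b]),P[a]-P[b])
c=C["top"]["color"];f=lambda im,x,y,w,h,k:cv2.resize(im[y:y+h,x:x+w],None,fx=k,fy=k,interpolation=cv2.INTER_CUBIC)[:,:,::-1]
g=lambda im:cv2.convertScaleAbs(im,alpha=1.6)
cv2.imwrite("pics/crop2.png",g(np.hstack([f(c,350,140,60,62,6.5),f(C["side"]["color"],235,105,60,62,6.5)])))
cv2.imwrite("pics/crop3.png",g(np.hstack([f(c,172,160,66,62,6),f(C["side"]["color"],190,200,66,66,6)[:372]])))
```

```text
U+ [ 0.5918 -0.1766  0.14  ] [np.float64(0.0010342857785274552), np.float64(0.0010342857785277076)]
U- [ 0.5775 -0.2985  0.1283] [np.float64(0.0053799404595791245), np.float64(0.005379940459579149)]
L+ [ 0.6524 -0.1859  0.0762] [np.float64(0.001043912665048445), np.float64(0.0010439126650482937)]
L- [ 0.5986 -0.2688  0.1554] [np.float64(0.02437326924995237), np.float64(0.0243732692499525)]
U+ U- 0.12322525865258344 [0.0143 0.1218 0.0117]
L+ L- 0.12671243684159494 [ 0.0538  0.083  -0.0792]
U+ L+ 0.08849524354367161 [-0.0606  0.0092  0.0638]
U- L- 0.04540611772174664 [-0.0211 -0.0296 -0.0272]
```

View pics/crop2.png

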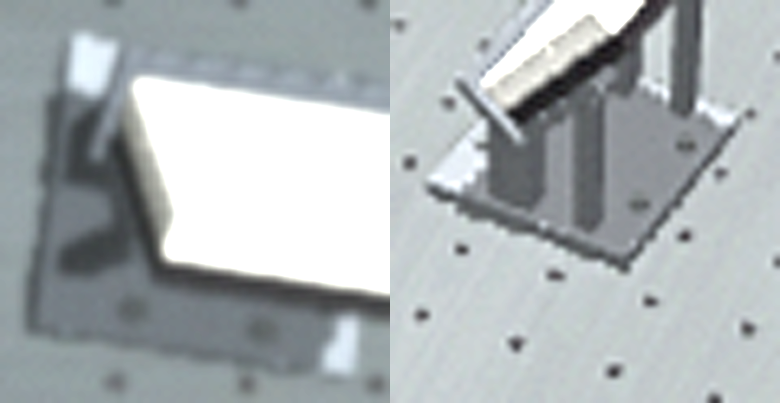

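View pics/crop3.png

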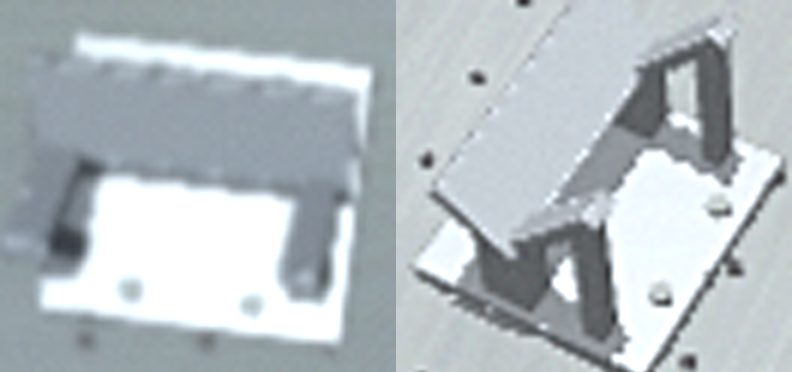

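Crop2 shows stand_a's foot corners, crop3 stand_b's foot, ledge surface and rails. I read corner pixels in both views and triangulate, with the known heights as a check.

Run:
```python
from h import *
C=cams();np.set_printoptions(precision=4,suppress=True)
def T2(n,s,t):
    os,ds=ray(C["side"],s);ot,dt=ray(C["top"],t);P,e=tri([(os,ds[0]),(ot,dt[0])]);print(n,P,"miss",e[0]);return P
T2("B ledgetop+y (z.084)",(195.75,231.2),(177.4,169.25))
T2("B ledgetop-y",(222.6,196.6),(231.9,176.2))
T2("B inner-y (z.060)",(230.2,210.9),(229.9,191.7))
for k,L in {"A":[("top",(354.5,189.6)),("top",(403.7,197.)),("top",(360.3,144.7)),("side",(271.2,144.9)),("side",(288.7,122.7)),("side",(240.4,133.3))],
 "B":[("top",(178.2,210.4)),("top",(228.6,217.1)),("top",(233.6,170.6)),("top",(184.1,165.1)),("side",(231.4,263.2)),("side",(254.4,226.7)),("side",(192.7,243.7))]}.items():
    idx={"A":[0,1,2,0,1,2],"B":[0,1,3,2,0,1,2]}[k]
    loc=np.array([[-57.5,62],[-57.5,-62],[57.5,62],[57.5,-62]])[idx]/1e3
    W=np.array([onz(C[c],p,.01)[0,:2] for c,p in L])
    f=lambda v:((np.c_[np.cos(v[2])*loc[:,0]-np.sin(v[2])*loc[:,1]+v[0],np.sin(v[2])*loc[:,0]+np.cos(v[2])*loc[:,1]+v[1]])-W).ravel()
    s=least_squares(f,[.6,0,-.1]);print(k,"foot centre,yaw",s.x[:2],np.degrees(s.x[2]));print(s.fun.reshape(-1,2)*1e3)
```

```text
B ledgetop+y (z.084) [0.6065 0.256  0.0757] miss 0.0007521344970583203
B ledgetop-y [0.5928 0.132  0.073 ] miss 0.001081471267858033
B inner-y (z.060) [0.565 0.14  0.034] miss 0.0055786502300465505
A foot centre,yaw [ 0.6173 -0.2319] -7.574344856985575
[[-2.5071  4.3618]
 [-2.0476  2.9568]
 [-0.9493  4.7351]
 [ 1.2956 -3.2916]
 [ 1.36   -4.3203]
 [ 2.8484 -4.4418]]
B foot centre,yaw [0.5625 0.2001] -6.194930318449785
[[-2.6333  3.5406]
 [-1.1085  3.145 ]
 [-1.2565  1.0805]
 [ 0.1161  2.5169]
 [ 2.7425 -3.6511]
 [ 0.7274 -4.7137]
 [ 1.4123 -1.9183]]
```

Run:
```python
from h import *
C=cams();np.set_printoptions(precision=4,suppress=True)
print(onz(C["side"],[(415,205),(495,224),(498,288),(411,265)],0.0))
# independent table features: cube, hole pairs
for n,s,t in [("cubes lid-ish white sq near",(218,174),(284,149)),("cyl base",(332,110),(463,245)),("cube",(283,242),(217,255))]:
    os,ds=ray(C["side"],s);ot,dt=ray(C["top"],t);P,e=tri([(os,ds[0]),(ot,dt[0])]);print(n,P,e[0])
s=C["side"]["color"];t=C["top"]["color"]
f=lambda im,x,y,w,h,k:cv2.resize(im[y:y+h,x:x+w],None,fx=k,fy=k,interpolation=cv2.INTER_CUBIC)[:,:,::-1]
cv2.imwrite("pics/crop4.png",np.hstack([f(s,235,150,80,100,5),f(t,195,210,80,100,5)]))
```

```text
[[ 0.1105 -0.0922  0.    ]
 [-0.102  -0.107  -0.    ]
 [-0.1117  0.0909  0.    ]
 [ 0.0941  0.1049  0.    ]]
cubes lid-ish white sq near [ 0.6732  0.0067 -0.0002] 0.0011811949950552361
cyl base [ 0.4391 -0.454  -0.0305] 0.002951153978203414
cube [0.4096 0.1681 0.0142] 0.001434565274327238
```

View pics/crop4.png

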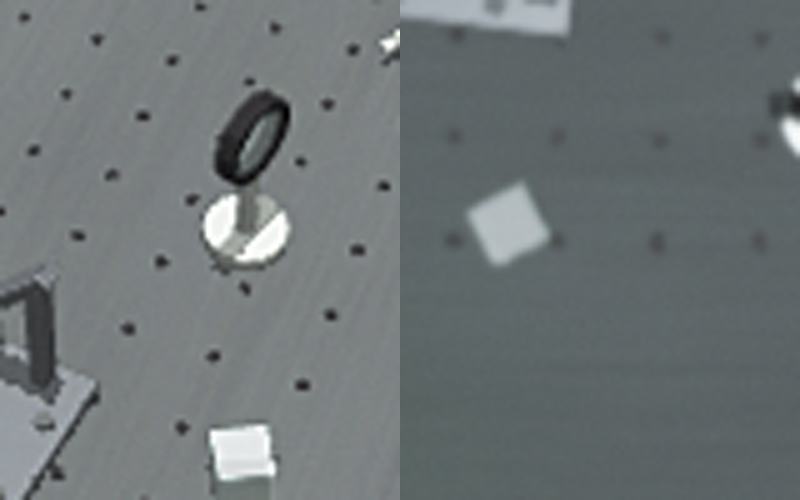

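Run:
```python
from h import *
C=cams();np.set_printoptions(precision=4,suppress=True)
tp=np.array([(453,240),(658,242),(760,242),(453,136),(558,136),(660,140),(760,140),(662,37),(760,38)])-[400,0]
sp=np.array([(182,427),(213,356),(302,384),(331,315),(128,328),(161,262),(246,287),(358,250),(78,235),(112,175)])
print(onz(C["top"],tp/5-.4+[195,210],0)); print(onz(C["side"],sp/5-.4+[235,150],0))
```

```text
[[0.4006 0.1975 0.    ]
 [0.4006 0.0975 0.    ]
 [0.401  0.0476 0.    ]
 [0.4511 0.1986 0.    ]
 [0.4516 0.1472 0.    ]
 [0.4502 0.0971 0.    ]
 [0.4507 0.048  0.    ]
 [0.5007 0.0968 0.    ]
 [0.5008 0.0485 0.    ]]
[[ 0.45    0.1512  0.    ]
 [ 0.4506  0.1022  0.    ]
 [ 0.4     0.1017 -0.    ]
 [ 0.3998  0.052  -0.    ]
 [ 0.5003  0.1019  0.    ]
 [ 0.5001  0.0523  0.    ]
 [ 0.4497  0.0512  0.    ]
 [ 0.3997  0.0028  0.    ]
 [ 0.551   0.0516  0.    ]
 [ 0.55    0.0026  0.    ]]
```

The holes form a 50 mm grid. The top camera reads y 2.2 mm low and the side camera 1.8 mm high, both inside the quoted 2 mm or so. I correct both and repeat.

```bash
cat >> h.py <<'E'
def cc():
    C=cams();C["top"]["T"]=C["top"]["T"].copy();C["side"]["T"]=C["side"]["T"].copy()
    C["top"]["T"][:3,3]+=[-.0006,.0022,0];C["side"]["T"][:3,3]+=[-.0002,-.0018,0];return C
E
python3 - <<'E'
from h import *
C=cc();np.set_printoptions(precision=4,suppress=True)
def T2(n,s,t):
    os,ds=ray(C["side"],s);ot,dt=ray(C["top"],t);P,e=tri([(os,ds[0]),(ot,dt[0])]);print(n,P,"miss",e[0]);return P
T2("B ledgetop+y (z.084)",(195.75,231.2),(177.4,169.25))
T2("B ledgetop-y",(222.6,196.6),(231.9,176.2))
u=T2("U+",(266.8,106.8),(375.8,173.4));v=T2("U-",(286.3,88.3),(429.8,179.6));w=T2("L+",(248.8,117),(370.4,152.1));print(np.linalg.norm(u-v),np.linalg.norm(u-w))
for k,L in {"A":[("top",(354.5,189.6)),("top",(403.7,197.)),("top",(360.3,144.7)),("side",(271.2,144.9)),("side",(288.7,122.7)),("side",(240.4,133.3))],
 "B":[("top",(178.2,210.4)),("top",(228.6,217.1)),("top",(233.6,170.6)),("top",(184.1,165.1)),("side",(231.4,263.2)),("side",(254.4,226.7)),("side",(192.7,243.7))]}.items():
    idx={"A":[0,1,2,0,1,2],"B":[0,1,3,2,0,1,2]}[k]
    loc=np.array([[-57.5,62],[-57.5,-62],[57.5,62],[57.5,-62]])[idx]/1e3
    W=np.array([onz(C[c],p,.01)[0,:2] for c,p in L])
    f=lambda v:((np.c_[np.cos(v[2])*loc[:,0]-np.sin(v[2])*loc[:,1]+v[0],np.sin(v[2])*loc[:,0]+np.cos(v[2])*loc[:,1]+v[1]])-W).ravel()
    s=least_squares(f,[.6,0,-.1]);print(k,"foot centre,yaw",s.x[:2],np.degrees(s.x[2]));print(s.fun.reshape(-1,2)*1e3)
E
```

```text
B ledgetop+y (z.084) [0.6047 0.257  0.0806] miss 0.0002492481937777961
B ledgetop-y [0.5911 0.1338 0.0779] miss 0.0005821943921445008
U+ [ 0.5901 -0.1731  0.1443] miss 0.0015051894076517029
U- [ 0.5759 -0.2943  0.1326] miss 0.005814578593560116
L+ [ 0.6504 -0.1823  0.081 ] miss 0.0005520325548931888
0.12257721307636125 0.08793652698717289
A foot centre,yaw [ 0.6169 -0.2317] -7.574344865434733
[[-2.3071  2.3618]
 [-1.8476  0.9568]
 [-0.7493  2.7351]
 [ 1.0956 -1.2916]
 [ 1.16   -2.3203]
 [ 2.6484 -2.4418]]
B foot centre,yaw [0.5621 0.2006] -6.077606673925834
[[-2.5808  1.7377]
 [-0.8036  1.3148]
 [-0.9264 -0.5155]
 [ 0.1937  0.9481]
 [ 2.3949 -1.4541]
 [ 0.6323 -2.5438]
 [ 1.0899  0.5128]]
```

Run:
```python
from h import *
C=cc();np.set_printoptions(precision=4,suppress=True)
ya=np.radians(-7.3);yb=np.radians(-6.2)
for c,p,z,n,lx,ly in [("top",(375.8,173.4),.1484,"U+",-37.8,56),("top",(429.8,179.6),.1484,"U-",-37.8,-56),("top",(370.4,152.1),.0779,"L+",21.4,56),("top",(419.6,158.8),.0779,"L-",21.4,-56),("side",(266.8,106.8),.1484,"U+",-37.8,56),("side",(286.3,88.3),.1484,"U-",-37.8,-56),("side",(248.8,117),.0779,"L+",21.4,56)]:
    P=onz(C[c],p,z)[0];R=np.array([[np.cos(ya),-np.sin(ya)],[np.sin(ya),np.cos(ya)]]);print("A",c,n,P,"origin",P[:2]-R@[lx/1e3,ly/1e3])
for c,p,z,n,lx,ly in [("top",(177.4,169.25),.0844,"+",29.1,62),("top",(231.9,176.2),.0844,"-",29.1,-62),("side",(195.75,231.2),.0844,"+",29.1,62),("side",(222.6,196.6),.0844,"-",29.1,-62)]:
    P=onz(C[c],p,z)[0];R=np.array([[np.cos(yb),-np.sin(yb)],[np.sin(yb),np.cos(yb)]]);print("B",c,n,P,"origin",P[:2]-R@[lx/1e3,ly/1e3])
```

```text
A top U+ [ 0.5909 -0.1713  0.1484] origin [ 0.6213 -0.2316]
A top U- [ 0.5793 -0.2847  0.1484] origin [ 0.6239 -0.2339]
A top L+ [ 0.6505 -0.1834  0.0779] origin [ 0.6221 -0.2363]
A top L- [ 0.6365 -0.2968  0.0779] origin [ 0.6223 -0.2385]
A side U+ [ 0.5868 -0.1687  0.1484] origin [ 0.6172 -0.229 ]
A side U- [ 0.5639 -0.2749  0.1484] origin [ 0.6085 -0.2242]
A side L+ [ 0.6524 -0.1855  0.0779] origin [ 0.6241 -0.2384]
B top + [0.6038 0.2562 0.0844] origin [0.5682 0.1977]
B top - [0.5897 0.1332 0.0844] origin [0.5674 0.198 ]
B side + [0.6032 0.2592 0.0844] origin [0.5676 0.2007]
B side - [0.589  0.1385 0.0844] origin [0.5667 0.2033]
```

```bash
cat >> h.py <<'E'
from scipy.spatial.transform import Rotation as Ro
def std(yaw): # columns d(down slope), n(out of rails), y
    y=np.radians(yaw);a=np.radians(50);X=np.array([np.cos(y),np.sin(y),0]);Y=np.array([-np.sin(y),np.cos(y),0]);Z=np.array([0,0,1.])
    return np.cos(a)*X-np.sin(a)*Z,np.sin(a)*X+np.cos(a)*Z,Y,X
A=dict(o=np.array([.621,-.234,0]),yaw=-7.3);B=dict(o=np.array([.5675,.1995,0]),yaw=-6.2)
def loc(S,x,y,z):
    d,n,Y,X=std(S["yaw"]);return S["o"]+X*x/1e3+Y*y/1e3+np.array([0,0,z/1e3])
def Rt(S,flip=False):
    d,n,Y,X=std(S["yaw"]);z=-n if flip else n
    return np.c_[np.cross(d,z),d,z]
def delta(p0,R0,p,R):
    return (R0.T@(np.asarray(p)-p0)*1e3).round(1),Ro.from_matrix(R0.T@R).as_rotvec().round(4)
def log(s):
    import json;f=open("log.txt","a");f.write(json.dumps([list(map(float,s["joint_positions"])),list(map(float,s["position"])),np.asarray(s["tool_rot"]).tolist()])+"\n")
E
python3 - <<'E'
from plant import r
from h import *
s=r.sense();log(s);p0,R0=s["position"],np.asarray(s["tool_rot"])
d,n,Y,X=std(A["yaw"])
e=loc(A,-48.5,0,139.4);print("edge",e,s["t"])
print(delta(p0,R0,e-.09*d,Rt(A)))
print(delta(p0,R0,p0+[.0,.1,.08],R0))
E
```

```text
edge [ 0.57289312 -0.22783737  0.1394    ] 0.25
(array([-391. ,   22.7, -222.9]), array([ 0.6327, -1.0043,  0.3649]))
(array([-38.5, -79.9, -92.4]), array([0., 0., 0.]))
```

```bash
cat > lg.py <<'E'
from plant import r
from h import *
s=r.sense();log(s);print(s["t"],s["position"].round(4),s["joint_positions"].round(1))
E
python3 -m creep '[{"delta_pos":[-38,-60,-60],"delta_rot":[0,0,0],"gripper":85},{"delta_pos":[-80,-60,-80],"delta_rot":[0,0,0],"gripper":85},{"delta_pos":[-200,-30,-120],"delta_rot":[0.3,-0.5,0.18],"gripper":85},{"delta_pos":[-200,-30,-120],"delta_rot":[0.3,-0.5,0.18],"gripper":85},{"delta_pos":[-200,-30,-120],"delta_rot":[0.3,-0.5,0.18],"gripper":85}]'; python3 lg.py
```

```text
t: 0.75
position: [0.3763, -0.3917, 0.2624]
tool_rot: [[-0.707, 0.232, 0.668], [-0.701, -0.112, -0.704], [-0.089, -0.966, 0.242]]
wrist_force: [0.6, -0.4, 0.2]
width: 0.0848
0.75 [ 0.3763 -0.3917  0.2624] [-59.6 -10.9 109.1   8.8  69.5 -16. ]
```

Run:
```python
from plant import r
from h import *
s=r.sense();p0,R0=s["position"],np.asarray(s["tool_rot"])
d,n,Y,X=std(A["yaw"]);e=loc(A,-48.5,0,139.4);print(delta(p0,R0,e-.09*d,Rt(A)))
```

```text
(array([-213.8,   65.4,  -40.6]), array([ 0.406 , -0.6326,  0.2264]))
```

```bash
python3 -m creep '[{"delta_pos":[-140,0,-60],"delta_rot":[0.2,-0.32,0.11],"gripper":85},{"delta_pos":[-140,0,-60],"delta_rot":[0.2,-0.32,0.11],"gripper":85},{"delta_pos":[-140,0,-60],"delta_rot":[0.2,-0.32,0.11],"gripper":85}]'; python3 lg.py;  python3 - <<'E'
from plant import r
from h import *
s=r.sense();p0,R0=s["position"],np.asarray(s["tool_rot"])
d,n,Y,X=std(A["yaw"]);e=loc(A,-48.5,0,139.4);print(delta(p0,R0,e-.09*d,Rt(A)))
E
```

```text
t: 1.05
position: [0.4335, -0.2531, 0.2595]
tool_rot: [[-0.435, 0.442, 0.784], [-0.897, -0.136, -0.421], [-0.079, -0.887, 0.455]]
wrist_force: [0.6, -0.0, -0.3]
width: 0.0851
1.05 [ 0.4335 -0.2531  0.2595] [-48.8 -27.9 124.9  16.3  60.  -27.1]
(array([-60.9,  77.2,  27.2]), array([ 0.2087, -0.3144,  0.1142]))
```

```bash
python3 -m creep '[{"delta_pos":[-61,77,27],"delta_rot":[0.21,-0.314,0.114],"gripper":85},{"delta_pos":[-61,77,27],"delta_rot":[0.21,-0.314,0.114],"gripper":85},{"delta_pos":[-61,77,27],"delta_rot":[0.21,-0.314,0.114],"gripper":85},{"delta_pos":[-61,77,27],"delta_rot":[0.21,-0.314,0.114],"gripper":85},{"delta_pos":[-61,77,27],"delta_rot":[0.21,-0.314,0.114],"gripper":85}]'; python3 lg.py;  python3 - <<'E'
from plant import r
from h import *
import pickle
s=r.sense();p0,R0=s["position"],np.asarray(s["tool_rot"])
d,n,Y,X=std(A["yaw"]);e=loc(A,-48.5,0,139.4);print(delta(p0,R0,e-.09*d,Rt(A)))
c=r.camera("wrist");cv2.imwrite("pics/w1.png",c["color"][:,:,::-1]);pickle.dump((s,c),open("w1.pkl","wb"))
E
```

```text
t: 1.55
position: [0.5152, -0.223, 0.2092]
tool_rot: [[-0.134, 0.636, 0.76], [-0.991, -0.085, -0.104], [-0.002, -0.767, 0.641]]
wrist_force: [-0.2, -0.1, 0.2]
width: 0.0851
1.55 [ 0.5152 -0.223   0.2092] [-45.3 -21.2 130.3  35.1  43.  -57.8]
(array([-2.5,  0.7, -0.6]), array([ 0.0021, -0.007 ,  0.0031]))
```

View pics/w1.png

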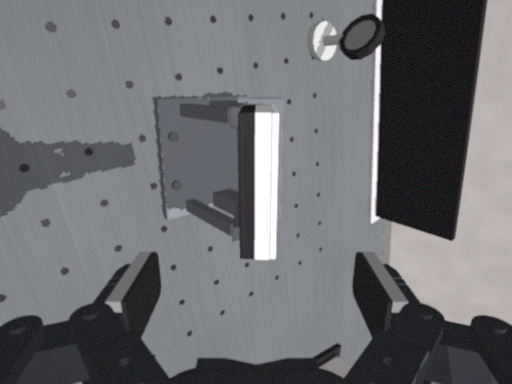

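The wrist view shows the case edge-on: black base side at columns 240–254, white lid side 254–278, rows 105–258, between the two fingers. Zooming in, and fitting the arm kinematics from the logged poses.

```bash
cat > kin.py <<'E'
import numpy as np,json
from scipy.optimize import least_squares
from scipy.spatial.transform import Rotation as Ro
def fk(q,v):
    q=np.radians(q);a1,b,h,L2,a3,L3,L6=v
    rz=lambda a:Ro.from_euler('z',a).as_matrix();ry=lambda a:Ro.from_euler('y',a).as_matrix();rx=lambda a:Ro.from_euler('x',a).as_matrix()
    R=rz(q[0]);p=R@[a1,b,h];R=R@ry(q[1]);p=p+R@[0,0,L2];R=R@ry(q[2]);p=p+R@[a3,0,L3]
    R=R@rz(S4*q[3])@ry(q[4]);p=p+R@[0,0,L6];R=R@rz(S6*q[5])
    # tool: y along approach(z here), z = -x?? at q6=0 tool z points radially -> local -x
    M=np.array([[0,0,-1],[-1,0,0],[0,1,0]],float) # cols tool x,y,z in flange frame
    M=np.c_[np.cross([0,0,1],[-1,0,0]),[0,0,1],[-1,0,0]]
    return p,R@M
S4=1;S6=1
E
python3 - <<'E'
import kin,json,numpy as np
from kin import *
D=[json.loads(l) for l in open("log.txt")]
np.set_printoptions(precision=4,suppress=True)
for s4 in(1,-1):
  for s6 in (1,-1):
    kin.S4,kin.S6=s4,s6
    e=[np.degrees(Ro.from_matrix(kin.fk(q,[0]*7)[1].T@np.array(R)).magnitude()) for q,p,R in D];print(s4,s6,np.round(e,2))
    f=lambda v:np.concatenate([kin.fk(q,v)[0]-p for q,p,R in D])
    s=least_squares(f,[0,.08,.4,.4,0,.4,.2]);print(s.x,abs(s.fun).max())
E
python3 - <<'E'
import cv2,numpy as np
im=cv2.imread("pics/w1.png")
f=lambda x,y,w,h,k:cv2.resize(im[y:y+h,x:x+w],None,fx=k,fy=k,interpolation=cv2.INTER_NEAREST)
cv2.imwrite("pics/w1c.png",np.hstack([f(225,92,65,60,6),f(225,215,65,60,6)]))
E
```

```text
1 1 [0. 0. 0. 0.]
[-0.      0.0786  0.3111  0.4116  0.0524  0.5477  0.3339] 5.126981061920333e-10
1 -1 [ 14.45  31.94  54.26 115.53]
[-0.      0.0786  0.3111  0.4116  0.0524  0.5477  0.3339] 5.126981061920333e-10
-1 1 [ 0.   17.64 32.56 70.27]
[ 0.6281  0.0874 -0.3946  0.0059 -0.3606 -0.0817 -0.2887] 0.03832725609942128
-1 -1 [14.45 30.49 46.69 75.25]
[ 0.6281  0.0874 -0.3946  0.0059 -0.3606 -0.0817 -0.2887] 0.03832725609942128
```

View pics/w1c.png

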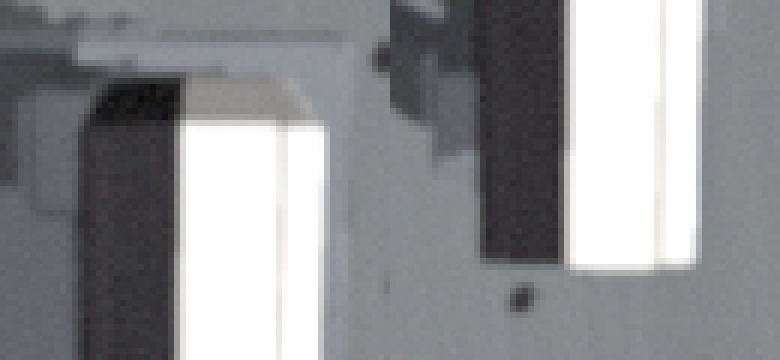

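Run:
```python
import pickle
from h import *
np.set_printoptions(precision=4,suppress=True)
s,c=pickle.load(open("w1.pkl","rb"));T=c["T_tool_cam"]
px=[(237.9,112),(279,112),(239.9,258.3),(275.7,259)]
o,d=ray(c,px,T)
# unknown plane tool y=ye : separation of corners along tool x 112mm
for ye in (.08,.085,.09,.095):
    P=o+d*((ye-o[1])/d[:,1])[:,None];print(ye,"sep x",P[2,0]-P[0,0],P[3,0]-P[1,0],"thick",P[1,2]-P[0,2],P[3,2]-P[2,2],"ctr x",P[:,0].mean(),"ctr z",P[:2,2].mean(),P[2:,2].mean())
```

```text
0.08 sep x 0.10610853631378192 0.10669742123456212 thick 0.02653120117720566 0.026564840388488692 ctr x -0.006858348608897249 ctr z 0.002006928969191836 0.00174552958307509
0.085 sep x 0.10849520698477405 0.10909733753515051 thick 0.02712796032510849 0.02716235617409244 ctr x -0.005242807984973931 ctr z 0.002038948503764567 0.0017716695318017277
0.09 sep x 0.11088187765576617 0.11149725383573893 thick 0.027724719473011313 0.027759871959696186 ctr x -0.0036272673610506165 ctr z 0.002070968038337299 0.0017978094805283663
0.095 sep x 0.1132685483267583 0.11389717013632732 thick 0.028321478620914137 0.02835738774529993 ctr x -0.002011726737127302 ctr z 0.0021029875729100317 0.0018239494292550057
```

```bash
cat >> kin.py <<'E'
V=[0,0.0786,0.3111,0.4116,0.0524,0.5477,0.3339]
lo=np.array([-170.65,-52.31,5.05,-71.25,11.57,-153.62]);hi=np.array([170.65,119.04,147.46,251.25,151.72,153.62])
def ik1(p,R,q0):
    def f(q):
        pp,RR=fk(q,V);return np.concatenate([(pp-p)*10,Ro.from_matrix(RR.T@R).as_rotvec()*3])
    s=least_squares(f,np.clip(q0,lo+.01,hi-.01),bounds=(lo,hi),x_scale=50,xtol=1e-12,ftol=1e-12);return s.x,abs(s.fun).max()
def ikall(p,R,n=60,seed=0):
    g=np.random.default_rng(seed);out=[]
    for _ in range(n):
        q,e=ik1(p,R,g.uniform(lo,hi))
        if e<1e-4 and not any(abs(q-o).max()<1 for o in out): out.append(q)
    return out
E
python3 - <<'E'
from kin import *
from h import *
np.set_printoptions(precision=1,suppress=True)
D=[json.loads(l) for l in open("log.txt")]
f=lambda v:np.concatenate([fk(q,v)[0]-p for q,p,R in D])
print(repr(least_squares(f,V).x.round(5).tolist()))
for S,fl in((A,False),(A,True),(B,True),(B,False)):
    d,n,Y,X=std(S["yaw"]);e=loc(S,-48.5,0,139.4)
    for k in (-.032,.06):
        print("A" if S is A else "B",fl,k,*ikall(e-d*k,Rt(S,fl)))
E
```

```text
[0.0, 0.0786, 0.3111, 0.4116, 0.0524, 0.5477, 0.3339]
A False -0.032 [-38.6   0.2 124.1  45.9  27.7 -67.4]
A False 0.06 [-43.4 -16.  129.4  37.3  38.6 -59.9]
A True -0.032 [-38.6   0.2 124.1  45.9  27.7 112.6]
A True 0.06 [-43.4 -16.  129.4  37.3  38.6 120.1]
B True -0.032 [  23.2   -4.9  129.   -44.6   26.7 -115.2]
B True 0.06 [  28.1  -20.1  132.4  -35.6   38.5 -123.2]
B False -0.032 [ 23.2  -4.9 129.  -44.6  26.7  64.8]
B False 0.06 [ 28.1 -20.1 132.4 -35.6  38.5  56.8]
```

The fit is exact. Both poses are reachable, and the turn from A to B runs mostly through joints 4 and 6 (j4 about +46→−45, j6 about −67→−115). I advance with the correction and look again.

```bash
cat > wl.py <<'E'
import sys,pickle
from plant import r
from h import *
n=sys.argv[1];s=r.sense();log(s);c=r.camera("wrist");cv2.imwrite(f"pics/{n}.png",c["color"][:,:,::-1]);pickle.dump((s,c),open(n+".pkl","wb"))
print(s["t"],s["position"].round(4),s["joint_positions"].round(1),s["wrist_force"].round(1),s["width"])
E
python3 -m creep '[{"delta_pos":[-3,30,2],"delta_rot":[0.002,-0.007,0.003],"gripper":85},{"delta_pos":[-3,60,2],"delta_rot":[0.002,-0.007,0.003],"gripper":85},{"delta_pos":[-3,60,2],"delta_rot":[0.002,-0.007,0.003],"gripper":85},{"delta_pos":[-3,60,2],"delta_rot":[0.002,-0.007,0.003],"gripper":85}]'; python3 wl.py w2
```

```text
t: 2.0
position: [0.5557, -0.225, 0.1647]
tool_rot: [[-0.124, 0.638, 0.76], [-0.992, -0.08, -0.095], [0.001, -0.766, 0.643]]
wrist_force: [0.2, -1.3, 0.5]
width: 0.085
2.0 [ 0.5557 -0.225   0.1647] [-41.5 -10.7 127.7  39.4  34.8 -61.6] [ 0.2 -1.3  0.5] 0.08496963422437087
```

View pics/w2.png

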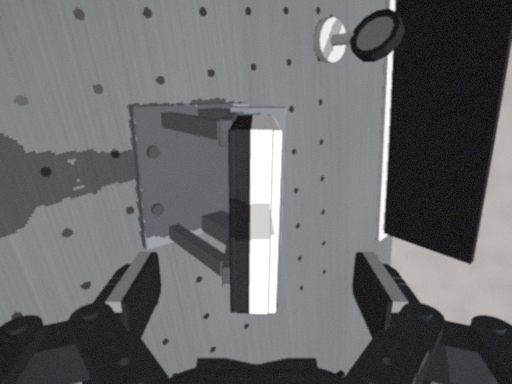

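```bash
python3 - <<'E'
import pickle
from h import *
np.set_printoptions(precision=4,suppress=True)
s,c=pickle.load(open("w2.pkl","rb"));im=c["color"].astype(int);g=im.sum(2)/3
for row in (132,150,180,250,280,305):
    print(row,g[row,224:284].astype(int))
E
python3 - <<'E'
import cv2,numpy as np
im=cv2.imread("pics/w2.png")
f=lambda x,y,w,h,k:cv2.resize(im[y:y+h,x:x+w],None,fx=k,fy=k,interpolation=cv2.INTER_NEAREST)
cv2.imwrite("pics/w2c.png",np.hstack([f(222,105,65,50,6),f(222,275,65,50,6)]))
E
```

```text
132 [103 101 104  95  63  46  51  62  58  57  62  51  55  56  59  54  53  58
  53  50  52  54  53  57  54  89 184 246 255 255 255 255 255 255 255 255
 255 255 255 255 255 255 255 255 255 255 255 255 239 230 254 255 255 255
 255 255 255 252 194 149]
150 [103 105 104  93  72  49  51  59  57  62  58  60  51  56  52  57  60  56
  54  59  58  57  55  57  51  91 183 245 255 255 255 255 255 255 255 255
 255 255 255 255 255 255 255 255 255 255 255 253 225 243 255 255 255 255
 255 255 255 218 164 148]
180 [105 102 103  98  77  49  50  58  53  62  58  57  53  54  55  58  57  56
  56  57  56  53  53  49  52 111 210 255 255 255 255 255 255 255 255 255
 255 255 255 255 255 255 255 255 255 255 254 225 236 255 255 255 255 255
 255 255 213 162 149 153]
250 [129  97  65  63  62  50  44  46  51  54  55  58  52  52  51  53  53  50
  54  53  49  53  53  50  74 151 228 255 255 255 255 255 255 255 255 255
 255 255 255 255 255 255 255 255 254 227 233 255 255 255 255 255 255 254
 190 141 142 141 138 137]
280 [100  98 100 100  99  87  56  47  47  43  53  54  54  51  53  51  54  48
  52  45  53  52  53  50  89 181 242 255 255 255 255 255 255 255 255 255
 255 255 255 255 255 255 255 255 237 232 254 255 255 255 255 255 253 186
 134 133 138 136 138 135]
305 [142 139 136 138 138 132  91  50  50  52  55  54  61  49  52  54  52  53
  50  57  55  52  53  50 108 207 255 255 255 255 255 255 255 255 255 255
 255 255 255 255 255 255 255 249 225 246 255 255 255 255 255 251 171 100
 125 134 135 136 136 137]
```

View pics/w2c.png

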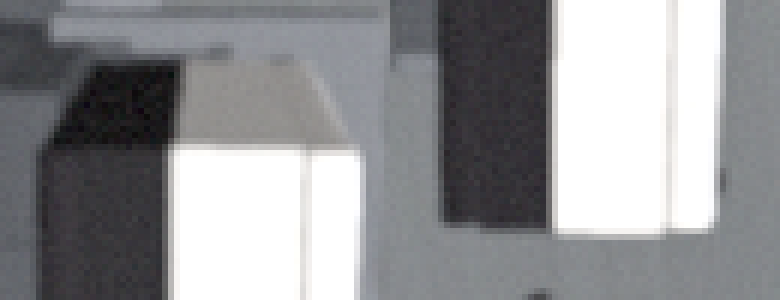

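Run:
```python
import pickle
from h import *
np.set_printoptions(precision=4,suppress=True)
s,c=pickle.load(open("w2.pkl","rb"));T=c["T_tool_cam"]
px=[(228.3,129.6),(281.6,129.8),(230.1,312.4),(276.3,313.8)]
o,d=ray(c,px,T)
for ye in (.028,.031,.034,.037):
    P=o+d*((ye-o[1])/d[:,1])[:,None];print(ye,"sep x",P[2,0]-P[0,0],P[3,0]-P[1,0],"thick",P[1,2]-P[0,2],P[3,2]-P[2,2],"ctr x",P[:,0].mean(),"ctr z",P[:2,2].mean(),P[2:,2].mean())
R=np.asarray(s["tool_rot"]);print(delta(s["position"],R,s["position"],Rt(A)), "case edge world",s["position"]+R@[-.0027,.034,-.0005])
print(loc(A,-48.5,0,139.4))
```

```text
0.028 sep x 0.10936772420694738 0.11027541271489022 thick 0.026768660100214888 0.027867132087155952 ctr x -0.0007922851702375291 ctr z -6.460681252609159e-05 -0.0012382816158118667
0.031 sep x 0.11129442716397758 0.11221810618598661 thick 0.027240236673146307 0.028358060157440006 ctr x 0.0005797814957921969 ctr z -7.601236556277653e-05 -0.001270363494798277
0.034 sep x 0.11322113012100782 0.114160799657083 thick 0.02771181324607773 0.02884898822772406 ctr x 0.00195184816182193 ctr z -8.741791859945888e-05 -0.0013024453737846865
0.037 sep x 0.11514783307803804 0.11610349312817937 thick 0.02818338981900915 0.029339916298008112 ctr x 0.0033239148278516595 ctr z -9.882347163614209e-05 -0.0013345272527710951
(array([0., 0., 0.]), array([-0.0003,  0.0024, -0.0013])) case edge world [ 0.5773 -0.225   0.1383]
[ 0.5729 -0.2278  0.1394]
```

```bash
python3 -m creep '[{"delta_pos":[0.6,25,-0.5],"delta_rot":[0,0.006,0],"gripper":85},{"delta_pos":[0.6,50,-0.5],"delta_rot":[0,0.006,0],"gripper":85},{"delta_pos":[0.6,70,-0.5],"delta_rot":[0,0.006,0],"gripper":85},{"delta_pos":[0.6,70,-0.5],"delta_rot":[0,0.006,0],"gripper":85},{"delta_pos":[0.6,70,-0.5],"delta_rot":[0,0.006,0],"gripper":85},{"delta_pos":[0.6,70,-0.5],"delta_rot":[0,0.006,0],"gripper":50},{"delta_pos":[0.6,70,-0.5],"delta_rot":[0,0.006,0],"gripper":40}]'; python3 wl.py w3
```

```text
t: 2.75
position: [0.6, -0.2315, 0.1121]
tool_rot: [[-0.129, 0.64, 0.758], [-0.992, -0.082, -0.099], [-0.001, -0.764, 0.645]]
wrist_force: [0.5, -0.4, 0.3]
width: 0.0589
2.75 [ 0.6    -0.2315  0.1121] [-38.2   1.4 123.4  46.7  27.1 -67.9] [ 0.5 -0.4  0.3] 0.05886750910481436
```

View pics/w3.png

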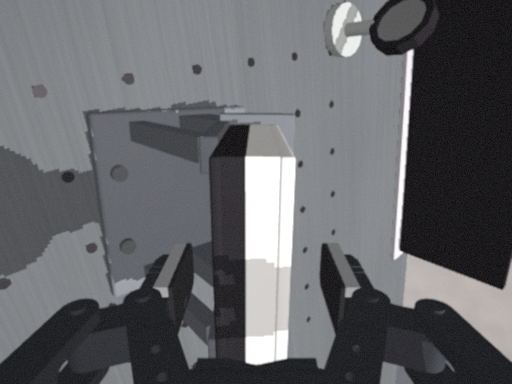

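The left finger pad is near column 187 and the right near 327; the case spans 214–288, so it sits about 1.5 mm towards −z. I shift by that and close.

```bash
python3 -m creep '[{"delta_pos":[0,0,-1.5],"delta_rot":[0,0.005,0],"gripper":40},{"delta_pos":[0,0,-1.5],"delta_rot":[0,0.005,0],"gripper":35},{"delta_pos":[0,0,-1.5],"delta_rot":[0,0.005,0],"gripper":32}]'; python3 wl.py w4
```

```text
t: 3.1
position: [0.5984, -0.2307, 0.1092]
tool_rot: [[-0.132, 0.638, 0.758], [-0.991, -0.081, -0.105], [-0.006, -0.766, 0.643]]
wrist_force: [-0.5, -0.7, -0.7]
width: 0.0317
3.1 [ 0.5984 -0.2307  0.1092] [-38.3   1.5 123.6  47.   27.  -67.9] [-0.5 -0.7 -0.7] 0.03169676543517266
```

View pics/w4.png

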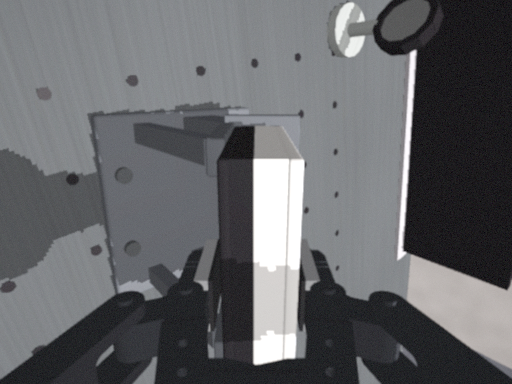

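The fingers straddle the case with even gaps of about 2 mm and near-zero force. Closing.

```bash
python3 -m creep '[{"delta_pos":[0,0,0],"delta_rot":[0,0,0],"gripper":24},{"delta_pos":[0,0,0],"delta_rot":[0,0,0],"gripper":20},{"delta_pos":[0,0,0],"delta_rot":[0,0,0],"gripper":15},{"delta_pos":[0,0,0],"delta_rot":[0,0,0],"gripper":15},{"delta_pos":[0,0,0],"delta_rot":[0,0,0],"gripper":15}]'; python3 wl.py w5
```

```text
t: 3.65
position: [0.5992, -0.2311, 0.1102]
tool_rot: [[-0.132, 0.639, 0.757], [-0.991, -0.081, -0.104], [-0.005, -0.765, 0.645]]
wrist_force: [-0.9, 0.9, 6.6]
width: 0.0272
3.65 [ 0.5992 -0.2311  0.1102] [-38.3   1.5 123.5  47.   27.  -67.9] [-0.9  0.9  6.6] 0.02720303898760493
```

View pics/w5.png

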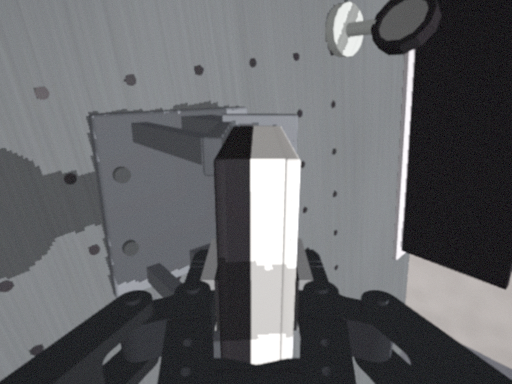

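Run:
```python
import cv2,numpy as np
im=cv2.imread("pics/w5.png")
f=lambda x,y,w,h,k:cv2.resize(im[y:y+h,x:x+w],None,fx=k,fy=k,interpolation=cv2.INTER_NEAREST)
cv2.imwrite("pics/w5c.png",cv2.convertScaleAbs(np.hstack([f(205,120,105,55,3.8),f(205,325,105,55,3.8)]),alpha=1.3))
```

```text
(no output)
```

View pics/w5c.png

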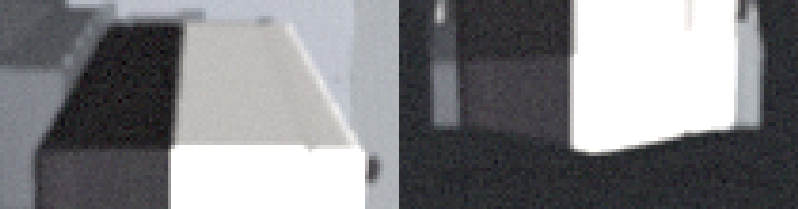

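Run:
```python
import pickle
from h import *
np.set_printoptions(precision=4,suppress=True)
s1,c=pickle.load(open("w1.pkl","rb"));s2,c=pickle.load(open("w2.pkl","rb"));s5,c5=pickle.load(open("w5.pkl","rb"))
R5=np.asarray(s5["tool_rot"]);
for s,v in((s1,[-.003,.092,.0019]),(s2,[.0006,.031,-.00065])):
    E=s["position"]+np.asarray(s["tool_rot"])@v;print("edge mid world",E,"in tool5",R5.T@(E-s5["position"])*1e3)
T=c5["T_tool_cam"];o,d=ray(c5,[(214.6,159.1),(299.5,159.1)],T)
for ye in (-.044,-.04,-.036):
    P=o+d*((ye-o[1])/d[:,1])[:,None];print(ye,P[0]*1e3,P[1]*1e3,"thick",P[1,2]-P[0,2],"mid x if corner -56:",P[:,0].mean()*1e3+56)
print("yaw", np.degrees(np.arctan2(-R5[0,0]*1,-(-R5[1,0]))), R5)
```

```text
edge mid world [ 0.5755 -0.228   0.1398] in tool5 [ -0.0968 -38.0675   0.8616]
edge mid world [ 0.5749 -0.228   0.1405] in tool5 [ -0.0153 -38.9706   0.8176]
-0.044 [-56.7228 -44.     -11.815 ] [-56.724  -44.      13.4594] thick 0.025274419213741885 mid x if corner -56: -0.7233673534535967
-0.04 [-55.8291 -40.     -12.3195] [-55.8303 -40.      13.9835] thick 0.0263029698318275 mid x if corner -56: 0.170261547408451
-0.036 [-54.9355 -36.     -12.824 ] [-54.9367 -36.      14.5075] thick 0.027331520449913122 mid x if corner -56: 1.0638904482704916
yaw 172.4021361484929 [[-0.1322  0.6394  0.7574]
 [-0.9912 -0.0812 -0.1045]
 [-0.0053 -0.7646  0.6445]]
```

```bash
cat > plan.py <<'E'
from kin import *
from h import *
from plant import r
np.set_printoptions(precision=3,suppress=True)
Bb=dict(o=np.array([.569,.1993,0]),yaw=-6.2)
def place(S,up=0.,e=.0385):
    d,n,Y,X=std(S["yaw"]);return loc(S,-48.5,0,139.4)+e*d+[0,0,up],Rt(S,True)
E
python3 - <<'E'
from plan import *
s=r.sense();p,R=s["position"],np.asarray(s["tool_rot"]);q=s["joint_positions"]
qa,e=ik1(p+[0,0,.13],R,q);print(qa,e)
pb,Rb=place(Bb,.11)
qb,e2=ik1(pb,Rb,[28,-20,132,-36,38,-120]);print(qb,e2)
print("lift in tool",R.T@[0,0,130])
prev=None;tot=0
for t in np.linspace(0,1,37):
    pp,RR=fk(qa+(qb-qa)*t,V)
    c=[pp+RR@v for v in [(x/1e3,y/1e3,z/1e3) for x in(-56,56) for y in (-38.5,53.5) for z in(-14,14)]]
    if prev is not None: tot+=np.degrees(Ro.from_matrix(prev.T@RR).magnitude())
    prev=RR
    if round(t*36)%4==0: print(round(t,2),pp,RR[:,1],RR[:,2],"minz",min(x[2] for x in c),"rot",tot)
E
```

```text
[-38.251 -10.502 118.645  30.916  40.269 -48.771] 2.1649348980190553e-14
[  22.829  -14.767  124.405  -30.355   38.114 -132.229] 4.840279216458529e-13
lift in tool [ -0.69  -99.394  83.788]
0.0 [ 0.599 -0.231  0.24 ] [ 0.639 -0.081 -0.765] [ 0.757 -0.104  0.645] minz 0.18994617406543174 rot 0
0.11 [ 0.604 -0.175  0.227] [ 0.6   -0.059 -0.798] [0.785 0.233 0.573] minz 0.16579794680648943 rot 19.997235896860495
0.22 [ 0.604 -0.121  0.216] [ 0.566 -0.051 -0.823] [0.704 0.549 0.45 ] minz 0.1467162247162475 rot 40.114807622546174
0.33 [ 0.602 -0.071  0.209] [ 0.54  -0.053 -0.84 ] [0.524 0.802 0.287] minz 0.1339632468864035 rot 60.32660101083593
0.44 [ 0.596 -0.023  0.204] [ 0.527 -0.062 -0.848] [0.271 0.957 0.099] minz 0.12790148829916248 rot 80.60617603772675
0.56 [0.589 0.023 0.202] [ 0.525 -0.074 -0.848] [-0.019  0.995 -0.099] minz 0.12580061554115068 rot 100.92704695786063
0.67 [0.581 0.068 0.202] [ 0.538 -0.085 -0.839] [-0.304  0.908 -0.287] minz 0.12760287923446034 rot 121.26295718457902
0.78 [0.571 0.112 0.206] [ 0.562 -0.09  -0.822] [-0.544  0.708 -0.45 ] minz 0.13592421205442382 rot 141.58814886823487
0.89 [0.559 0.157 0.212] [ 0.597 -0.086 -0.798] [-0.704  0.421 -0.572] minz 0.1502898296498498 rot 161.87762701992926
1.0 [0.545 0.202 0.22 ] [ 0.639 -0.069 -0.766] [-0.762  0.083 -0.643] minz 0.1699248846974476 rot 182.1074178727958
```

Closed and centred at 27.2 mm. The case edge is 38.5 mm behind the TCP, and its height (139.6 mm) agrees with the 139.4 mm expected. Now lifting.

```bash
python3 -m creep '[{"delta_pos":[0,-8,6],"delta_rot":[0,0,0],"gripper":15},{"delta_pos":[0,-24,20],"delta_rot":[0,0,0],"gripper":15},{"delta_pos":[0,-44,37],"delta_rot":[0,0,0],"gripper":15},{"delta_pos":[0,-64,54],"delta_rot":[0,0,0],"gripper":15},{"delta_pos":[0,-84,71],"delta_rot":[0,0,0],"gripper":15},{"delta_pos":[0,-94,79],"delta_rot":[0,0,0],"gripper":15},{"delta_pos":[0,-99,84],"delta_rot":[0,0,0],"gripper":15},{"delta_pos":[0,-99,84],"delta_rot":[0,0,0],"gripper":15},{"delta_pos":[0,-99,84],"delta_rot":[0,0,0],"gripper":15}]'; python3 wl.py w6
python3 - <<'E'
from plan import *
s=r.sense();p,R=s["position"],np.asarray(s["tool_rot"]);q=s["joint_positions"]
pb,Rb=place(Bb,.11);qb,e2=ik1(pb,Rb,[28,-20,132,-36,38,-120])
u=np.linspace(0,1,31)[1:]
for t in u[:15]:
    pp,RR=fk(q+(qb-q)*t,V);print(*delta(p,R,pp,RR))
E
```

```text
t: 4.6
position: [0.5983, -0.231, 0.2369]
tool_rot: [[-0.132, 0.637, 0.76], [-0.991, -0.079, -0.106], [-0.007, -0.767, 0.641]]
wrist_force: [-0.3, 0.3, -2.1]
width: 0.0276
4.6 [ 0.5983 -0.231   0.2369] [-38.3 -10.3 118.7  31.   40.3 -48.9] [-0.3  0.3 -2.1] 0.02760094407519866
[-17.3   3.1  -3. ] [-0.017 -0.103  0.007]
[-34.3   5.7  -6.1] [-0.032 -0.206  0.015]
[-51.    7.8  -9.4] [-0.046 -0.31   0.022]
[-67.3   9.6 -12.8] [-0.059 -0.414  0.03 ]
[-83.3  10.9 -16.3] [-0.07  -0.519  0.038]
[-99.   11.9 -19.9] [-0.08  -0.623  0.047]
[-114.3   12.5  -23.5] [-0.088 -0.728  0.055]
[-129.4   12.8  -27.1] [-0.096 -0.834  0.063]
[-144.2   12.7  -30.7] [-0.102 -0.939  0.07 ]
[-158.7   12.3  -34.4] [-0.107 -1.045  0.078]
[-172.9   11.6  -38. ] [-0.111 -1.151  0.085]
[-186.9   10.5  -41.5] [-0.114 -1.257  0.092]
[-200.7    9.2  -45. ] [-0.115 -1.363  0.098]
[-214.4    7.6  -48.5] [-0.115 -1.469  0.103]
[-227.8    5.8  -51.9] [-0.115 -1.575  0.108]
```

View pics/w6.png

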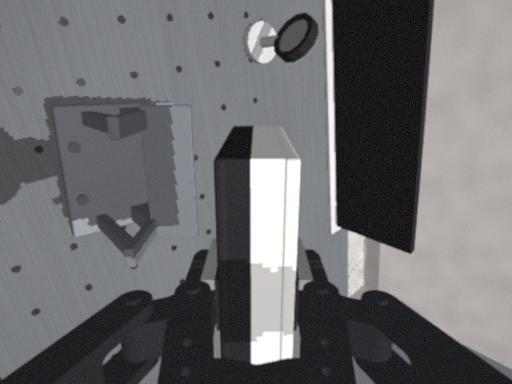

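The case is lifted and still in the same place in the grip (columns 215–299), force −2.1 N, about the 0.21 kg weight. Now the first half of the turn.

```bash
python3 -m creep '[{"delta_pos":[-8,1.5,-1.5],"delta_rot":[-0.008,-0.05,0.004],"gripper":15},{"delta_pos":[-17,3,-3],"delta_rot":[-0.017,-0.103,0.007],"gripper":15},{"delta_pos":[-34,6,-6],"delta_rot":[-0.032,-0.206,0.015],"gripper":15},{"delta_pos":[-51,8,-9],"delta_rot":[-0.046,-0.31,0.022],"gripper":15},{"delta_pos":[-67,10,-13],"delta_rot":[-0.059,-0.414,0.03],"gripper":15},{"delta_pos":[-83,11,-16],"delta_rot":[-0.07,-0.519,0.038],"gripper":15},{"delta_pos":[-99,12,-20],"delta_rot":[-0.08,-0.623,0.047],"gripper":15},{"delta_pos":[-114,12.5,-23.5],"delta_rot":[-0.088,-0.728,0.055],"gripper":15},{"delta_pos":[-129,13,-27],"delta_rot":[-0.096,-0.834,0.063],"gripper":15},{"delta_pos":[-144,13,-31],"delta_rot":[-0.102,-0.939,0.07],"gripper":15},{"delta_pos":[-159,12,-34],"delta_rot":[-0.107,-1.045,0.078],"gripper":15},{"delta_pos":[-173,12,-38],"delta_rot":[-0.111,-1.151,0.085],"gripper":15},{"delta_pos":[-187,10.5,-41.5],"delta_rot":[-0.114,-1.257,0.092],"gripper":15},{"delta_pos":[-201,9,-45],"delta_rot":[-0.115,-1.363,0.098],"gripper":15},{"delta_pos":[-214,8,-48.5],"delta_rot":[-0.115,-1.469,0.103],"gripper":15},{"delta_pos":[-221,7,-50],"delta_rot":[-0.115,-1.52,0.105],"gripper":15},{"delta_pos":[-221,7,-50],"delta_rot":[-0.115,-1.52,0.105],"gripper":15}]'; python3 wl.py w7
python3 - <<'E'
from plan import *
s=r.sense();p,R=s["position"],np.asarray(s["tool_rot"]);q=s["joint_positions"]
pb,Rb=place(Bb,.11);qb,e2=ik1(pb,Rb,[28,-20,132,-36,38,-120])
u=np.linspace(0,1,17)[1:]
for t in u:
    pp,RR=fk(q+(qb-q)*t,V);print(*delta(p,R,pp,RR))
E
```

```text
t: 6.35
position: [0.5944, -0.0063, 0.2023]
tool_rot: [[0.834, 0.524, 0.171], [-0.16, -0.067, 0.985], [0.528, -0.849, 0.028]]
wrist_force: [-0.3, 0.6, -2.0]
width: 0.0274
6.35 [ 0.5944 -0.0063  0.2023] [ -8.6 -12.5 121.4   1.1  39.2 -89. ] [-0.3  0.6 -2. ] 0.027384860223313275
[-4.2 -1.5 12.8] [-0.004 -0.103 -0.   ]
[-8.3 -3.2 25.5] [-0.007 -0.206 -0.001]
[-12.4  -5.2  38. ] [-0.011 -0.309 -0.004]
[-16.5  -7.5  50.4] [-0.014 -0.412 -0.007]
[-20.6 -10.   62.8] [-0.018 -0.515 -0.011]
[-24.6 -12.7  75.1] [-0.022 -0.619 -0.016]
[-28.6 -15.7  87.3] [-0.027 -0.721 -0.022]
[-32.6 -19.   99.5] [-0.032 -0.824 -0.029]
[-36.6 -22.5 111.7] [-0.037 -0.927 -0.037]
[-40.6 -26.3 123.9] [-0.043 -1.029 -0.046]
[-44.7 -30.3 136.1] [-0.05  -1.131 -0.056]
[-48.7 -34.6 148.3] [-0.058 -1.234 -0.068]
[-52.9 -39.2 160.6] [-0.067 -1.335 -0.08 ]
[-57.1 -44.  172.9] [-0.076 -1.437 -0.093]
[-61.4 -49.2 185.2] [-0.087 -1.538 -0.108]
[-65.8 -54.6 197.6] [-0.099 -1.639 -0.123]
```

View pics/w7.png

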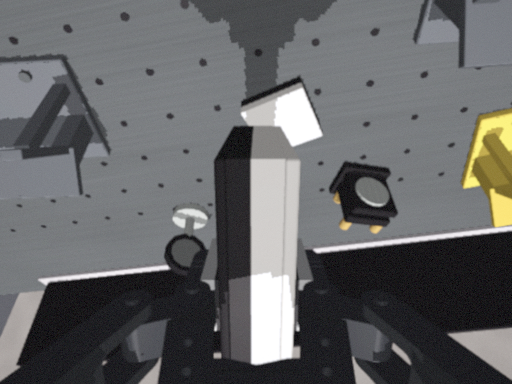

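The turn is half done. The case is still closed and unmoved in the grip. Second half:

```bash
python3 -m creep '[{"delta_pos":[-2,-0.7,6],"delta_rot":[-0.002,-0.05,0],"gripper":15},{"delta_pos":[-4,-1.5,13],"delta_rot":[-0.004,-0.103,0],"gripper":15},{"delta_pos":[-8,-3,25.5],"delta_rot":[-0.007,-0.206,-0.001],"gripper":15},{"delta_pos":[-12.5,-5,38],"delta_rot":[-0.011,-0.309,-0.004],"gripper":15},{"delta_pos":[-16.5,-7.5,50.5],"delta_rot":[-0.014,-0.412,-0.007],"gripper":15},{"delta_pos":[-20.5,-10,63],"delta_rot":[-0.018,-0.515,-0.011],"gripper":15},{"delta_pos":[-24.5,-12.5,75],"delta_rot":[-0.022,-0.619,-0.016],"gripper":15},{"delta_pos":[-28.5,-15.5,87],"delta_rot":[-0.027,-0.721,-0.022],"gripper":15},{"delta_pos":[-32.5,-19,99.5],"delta_rot":[-0.032,-0.824,-0.029],"gripper":15},{"delta_pos":[-36.5,-22.5,112],"delta_rot":[-0.037,-0.927,-0.037],"gripper":15},{"delta_pos":[-40.5,-26,124],"delta_rot":[-0.043,-1.029,-0.046],"gripper":15},{"delta_pos":[-44.5,-30,136],"delta_rot":[-0.05,-1.131,-0.056],"gripper":15},{"delta_pos":[-48.5,-34.5,148],"delta_rot":[-0.058,-1.234,-0.068],"gripper":15},{"delta_pos":[-53,-39,160.5],"delta_rot":[-0.067,-1.335,-0.08],"gripper":15},{"delta_pos":[-57,-44,173],"delta_rot":[-0.076,-1.437,-0.093],"gripper":15},{"delta_pos":[-61.5,-49,185],"delta_rot":[-0.087,-1.538,-0.108],"gripper":15},{"delta_pos":[-64,-52,192],"delta_rot":[-0.094,-1.59,-0.116],"gripper":15},{"delta_pos":[-66,-54.5,197.5],"delta_rot":[-0.099,-1.639,-0.123],"gripper":15},{"delta_pos":[-66,-54.5,197.5],"delta_rot":[-0.099,-1.639,-0.123],"gripper":15},{"delta_pos":[-66,-54.5,197.5],"delta_rot":[-0.099,-1.639,-0.123],"gripper":15}]'; python3 wl.py w8
python3 - <<'E'
from plan import *
s=r.sense();p,R=s["position"],np.asarray(s["tool_rot"])
pb,Rb=place(Bb,.11);print(delta(p,R,pb,Rb))
for n in("side","top"):
    c=r.camera(n);cv2.imwrite(f"pics/{n}8.png",c["color"][:,:,::-1])
E
```

```text
t: 8.4
position: [0.5456, 0.2009, 0.2199]
tool_rot: [[0.109, 0.639, -0.762], [0.994, -0.07, 0.084], [-0.0, -0.766, -0.643]]
wrist_force: [0.4, 0.2, -2.3]
width: 0.0273
8.4 [0.5456 0.2009 0.2199] [  22.7  -14.8  124.4  -30.3   38.1 -132.3] [ 0.4  0.2 -2.3] 0.027340689893368856
(array([ 1.1, -0.3,  0.3]), array([-0.   , -0.001, -0.001]))
```

View pics/w8.png

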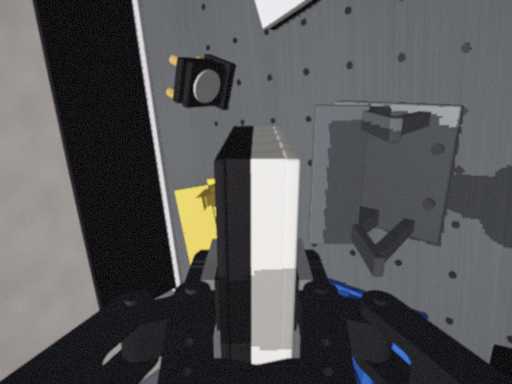

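View pics/side8.png

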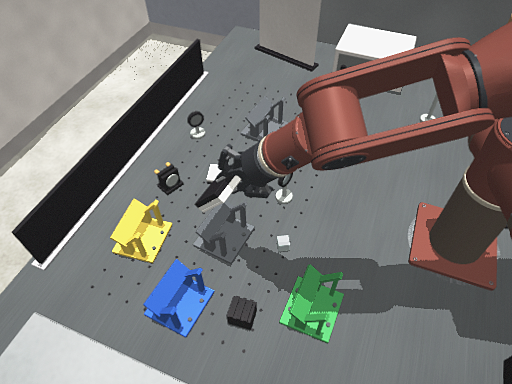

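The case is flipped above stand_b, closed, base side up. Stand_b is visible at (315–460, 105–240) with its foot corners and holes. I refine its pose against the hole grid.

Run:
```python
import cv2,numpy as np
im=cv2.imread("pics/w8.png")
f=lambda x,y,w,h,k:cv2.resize(im[y:y+h,x:x+w],None,fx=k,fy=k,interpolation=cv2.INTER_CUBIC)
cv2.imwrite("pics/w8c.png",cv2.convertScaleAbs(f(290,20,200,150,4),alpha=1.8))
cv2.imwrite("pics/w8d.png",cv2.convertScaleAbs(f(290,150,200,150,4),alpha=1.8))
```

```text
(no output)
```

View pics/w8c.png

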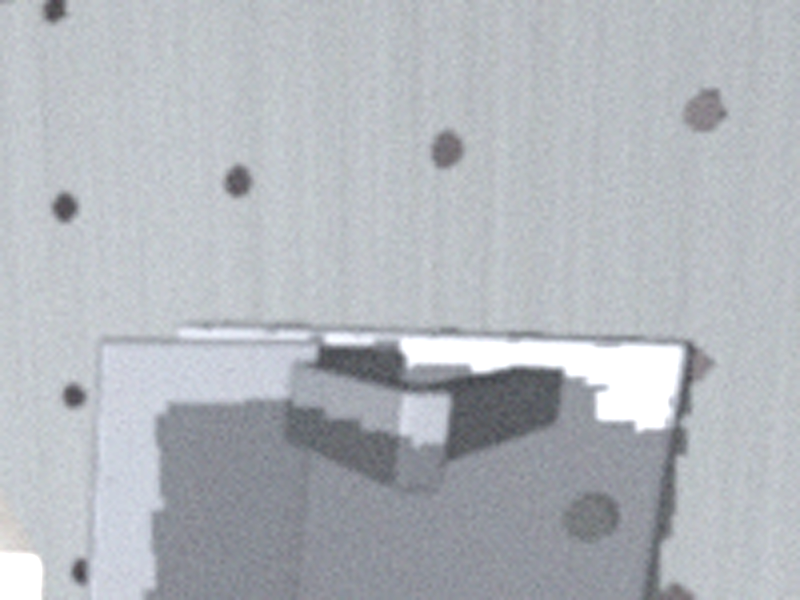

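View pics/w8d.png

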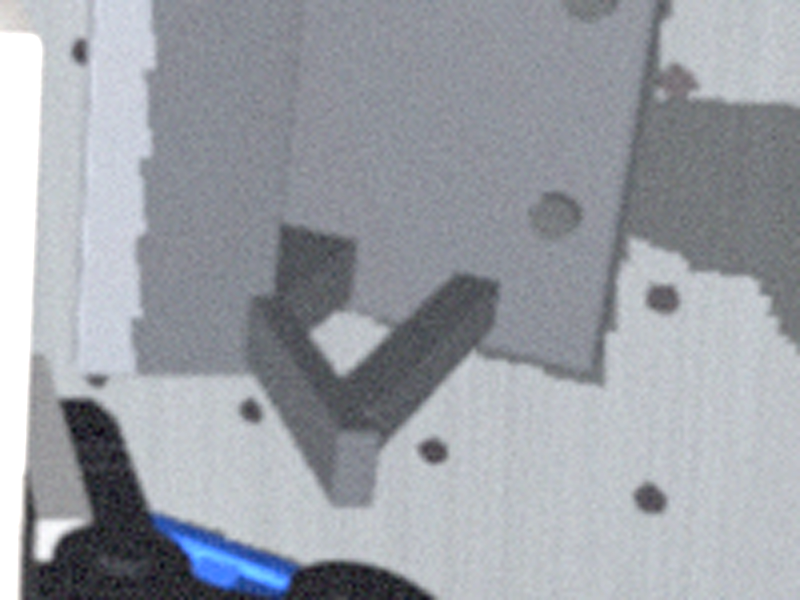

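Run:
```python
import pickle
from h import *
np.set_printoptions(precision=4,suppress=True)
s,c=pickle.load(open("w8.pkl","rb"));R=np.asarray(s["tool_rot"]);Tw=np.eye(4);Tw[:3,:3]=R;Tw[:3,3]=s["position"];Tw=Tw@c["T_tool_cam"]
cc_=lambda L:np.array(L)/4-.4+[290,20]; dd=lambda L:np.array(L)/4-.4+[290,150]
H=np.r_[cc_([(65,207),(237,181),(447,149),(704,110),(73,395),(54,8)]),dd([(252,411),(432,450),(650,498),(662,298)])]
W=onz(c,H,0,Tw)[:,:2];G=np.round(W/.05)*.05;print(np.c_[W,(W-G)*1e3]);b=(W-G).mean(0);print("bias",b)
# correct camera by small rotation to fit the holes
G3=np.c_[G,np.zeros(len(G))]
def cam(v):
    T=Tw.copy();T[:3,:3]=T[:3,:3]@Ro.from_rotvec(v).as_matrix();return T
ls=least_squares(lambda v:(proj(c,G3,cam(v))-H).ravel(),[0,0,0]);print("rot corr deg",np.degrees(ls.x),"px",abs(ls.fun).max())
F=[((402,385),'c',-39.9,-58,107.5),((395,488),'c',-39.9,-42,107.5),((340,430),'d',-39.9,42,107.5),((333,505),'d',-39.9,58,107.5),((102,340),'c',29.1,-62,84.4),((80,373),'d',29.1,62,84.4),((690,345),'c',None,-62,10),((600,376),'d',None,62,10)]
for T,nm in((Tw,"raw"),(cam(ls.x),"corr")):
    L=[];M=[]
    for p,w,x,y,z in F:
        P=onz(c,(cc_ if w=='c' else dd)([p]),z/1e3,T)[0,:2];L.append(P);M.append((x,y))
    L=np.array(L)
    def res(v):
        X=np.array([np.cos(v[2]),np.sin(v[2])]);Y=np.array([-X[1],X[0]])
        return np.concatenate([v[:2]+X*(m[0] if m[0] is not None else v[3]*1e3)/1e3+Y*m[1]/1e3-l for m,l in zip(M,L)])
    o=least_squares(res,[.57,.2,-.1,-.06]);print(nm,o.x[:2],np.degrees(o.x[2]),o.x[3]);print(o.fun.reshape(-1,2)*1e3)
```

```text
[[ 0.6506  0.1001  0.5912  0.1405]
 [ 0.6009  0.1002  0.9332  0.1746]
 [ 0.5507  0.1001  0.7074  0.0632]
 [ 0.5006  0.0999  0.644  -0.1442]
 [ 0.6509  0.1501  0.9044  0.1222]
 [ 0.651   0.0502  0.9886  0.1898]
 [ 0.6004  0.3004  0.3894  0.4477]
 [ 0.5509  0.3002  0.9125  0.1593]
 [ 0.5007  0.3001  0.6706  0.1099]
 [ 0.5009  0.2502  0.912   0.1804]]
bias [0.0008 0.0001]
rot corr deg [ 0.0297 -0.1094 -0.035 ] px 0.3256355346113651
raw [0.5683 0.1995] -5.718102862660163 -0.06367942730877368
[[-0.3566  0.46  ]
 [ 0.2533 -0.0166]
 [-0.3821 -0.2626]
 [-0.0473  0.2263]
 [-0.023  -0.0893]
 [ 0.6663  0.7861]
 [-0.5131 -1.251 ]
 [ 0.4026  0.147 ]]
corr [0.5678 0.1994] -5.739907936958265 -0.06377869648659731
[[-0.4299  0.4006]
 [ 0.1831 -0.0639]
 [-0.4284 -0.2317]
 [-0.0894  0.2738]
 [ 0.0688 -0.1544]
 [ 0.808   0.8905]
 [-0.5238 -1.2862]
 [ 0.4118  0.1715]]
```

Stand_b now fits to under 1 mm: origin (0.568, 0.1995), yaw −5.75°. I do the same for stand_a from the lifted view, to get the exact pose of the case in the grip.

Run:
```python
import cv2,numpy as np
im=cv2.imread("pics/w6.png")
f=lambda x,y,w,h,k:cv2.resize(im[y:y+h,x:x+w],None,fx=k,fy=k,interpolation=cv2.INTER_CUBIC)
cv2.imwrite("pics/w6c.png",cv2.convertScaleAbs(f(30,30,200,150,4),alpha=1.8))
cv2.imwrite("pics/w6d.png",cv2.convertScaleAbs(f(30,150,200,150,4),alpha=1.8))
```

```text
(no output)
```

View pics/w6c.png

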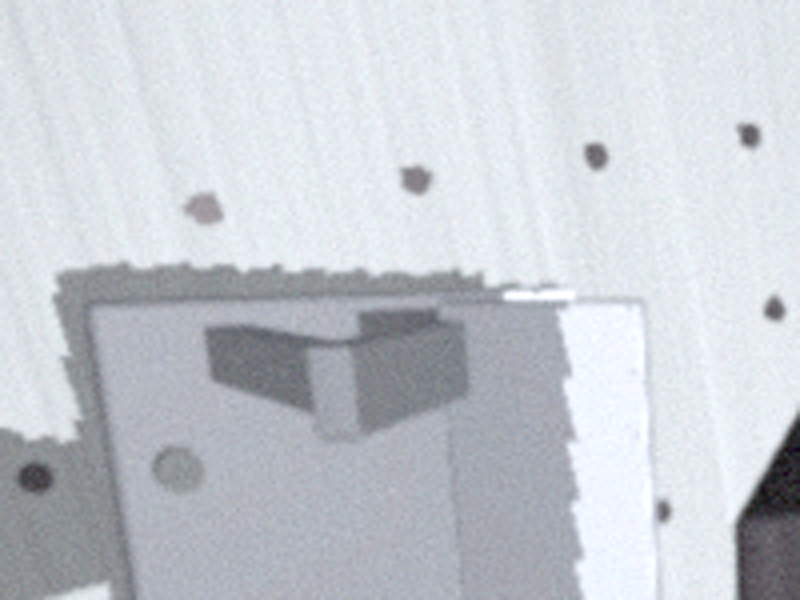

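View pics/w6d.png

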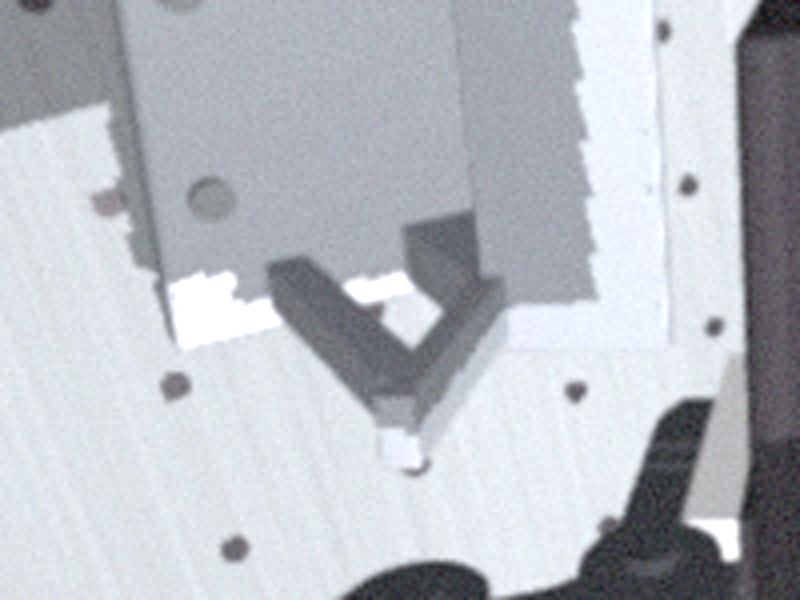

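Run:
```python
import pickle
from h import *
np.set_printoptions(precision=4,suppress=True)
s,c=pickle.load(open("w6.pkl","rb"));R=np.asarray(s["tool_rot"]);Tw=np.eye(4);Tw[:3,:3]=R;Tw[:3,3]=s["position"];Tw=Tw@c["T_tool_cam"]
cc_=lambda L:np.array(L)/4-.4+[30,30]; dd=lambda L:np.array(L)/4-.4+[30,150]
H=np.r_[cc_([(204,208),(416,179),(596,156),(749,135),(774,309),(36,478)]),dd([(175,385),(235,548),(575,391),(714,327),(688,185)])]
W=onz(c,H,0,Tw)[:,:2];G=np.round(W/.05)*.05;print(((W-G)*1e3).round(1).tolist())
G3=np.c_[G,np.zeros(len(G))]
def cam(v):
    T=Tw.copy();T[:3,:3]=T[:3,:3]@Ro.from_rotvec(v).as_matrix();return T
ls=least_squares(lambda v:(proj(c,G3,cam(v))-H).ravel(),[0,0,0]);print("rot corr deg",np.degrees(ls.x),"px",abs(ls.fun).max())
F=[((352,343),'c',-39.9,58,107.5),((360,438),'c',-39.9,42,107.5),((412,395),'d',-39.9,-42,107.5),((422,468),'d',-39.9,-58,107.5),((645,303),'c',29.1,62,84.4),((667,347),'d',29.1,-62,84.4),((90,303),'c',-63.7,62,10),((180,347),'d',-63.7,-62,10)]
s5=pickle.load(open("w5.pkl","rb"))[0];R5=np.asarray(s5["tool_rot"])
for T,nm in((Tw,"raw"),(cam(ls.x),"corr")):
    L=np.array([onz(c,(cc_ if w=='c' else dd)([p]),z/1e3,T)[0,:2] for p,w,x,y,z in F]);M=[f[2:4] for f in F]
    def res(v):
        X=np.array([np.cos(v[2]),np.sin(v[2])]);Y=np.array([-X[1],X[0]])
        return np.concatenate([v[:2]+X*m[0]/1e3+Y*m[1]/1e3-l for m,l in zip(M,L)])
    o=least_squares(res,[.62,-.23,-.1]);print(nm,o.x[:2],np.degrees(o.x[2]));print(o.fun.reshape(-1,2)*1e3)
    S=dict(o=np.array([*o.x[:2],0]),yaw=np.degrees(o.x[2]));e=loc(S,-48.5,0,139.4)
    print("edge in tool5 mm",R5.T@(e-s5["position"])*1e3,"case rot in tool (rad)",Ro.from_matrix(R5.T@Rt(S)).as_rotvec())
```

```text
[[0.6, 0.5], [0.7, 0.6], [0.8, 0.3], [0.5, 0.5], [0.7, 0.7], [0.9, 0.1], [0.8, 0.6], [0.9, 0.6], [0.5, 0.6], [0.6, 0.5], [0.7, 0.8]]
rot corr deg [-0.0961  0.0825  0.0265] px 0.4187391712548063
raw [ 0.6239 -0.2346] -8.194911826702876
[[ 0.3376  0.1576]
 [ 0.7952  0.2465]
 [ 0.4774  0.1761]
 [ 0.1984  0.0996]
 [-0.1674  0.8721]
 [ 0.8222 -1.5234]
 [-0.8459  0.8206]
 [-1.6175 -0.849 ]]
edge in tool5 mm [ -0.5111 -37.4819   0.8694] case rot in tool (rad) [-0.0022  0.0046 -0.0107]
corr [ 0.6234 -0.2349] -8.222294310409227
[[ 0.2616  0.1094]
 [ 0.7212  0.1946]
 [ 0.4218  0.1521]
 [ 0.1476  0.0894]
 [-0.1196  0.8732]
 [ 0.8493 -1.5294]
 [-0.7806  0.872 ]
 [-1.5013 -0.7613]]
edge in tool5 mm [ -0.075  -37.813    0.4803] case rot in tool (rad) [-0.0022  0.0049 -0.0111]
```

```bash
cat >> plan.py <<'E'
Bb=dict(o=np.array([.568,.1995,0]),yaw=-5.75)
def place(S,up=0.,e=.0382,c=-.006):
    d,n,Y,X=std(S["yaw"]);return loc(S,-48.5,0,139.4)+e*d+[0,0,up],Rt(S,True)@Ro.from_rotvec([0,0,-c]).as_matrix()
E
python3 - <<'E'
from plan import *
s=r.sense();p,R=s["position"],np.asarray(s["tool_rot"])
for u in(.06,.02):print(delta(p,R,*place(Bb,u)))
E
```

```text
(array([ 1.2, 37. , 33.2]), array([-0.   , -0.007, -0.   ]))
(array([ 1.2, 67.6, 59. ]), array([-0.   , -0.007, -0.   ]))
```

```bash
python3 -m creep '[{"delta_pos":[0.5,15,13],"delta_rot":[0,-0.003,0],"gripper":15},{"delta_pos":[1,32,28],"delta_rot":[0,-0.007,0],"gripper":15},{"delta_pos":[1.2,48,42],"delta_rot":[0,-0.007,0],"gripper":15},{"delta_pos":[1.2,60,52],"delta_rot":[0,-0.007,0],"gripper":15},{"delta_pos":[1.2,67.6,59],"delta_rot":[0,-0.007,0],"gripper":15},{"delta_pos":[1.2,67.6,59],"delta_rot":[0,-0.007,0],"gripper":15},{"delta_pos":[1.2,67.6,59],"delta_rot":[0,-0.007,0],"gripper":15},{"delta_pos":[1.2,67.6,59],"delta_rot":[0,-0.007,0],"gripper":15}]'; python3 wl.py w9
python3 - <<'E'
from plan import *
s=r.sense();p,R=s["position"],np.asarray(s["tool_rot"])
for u in(.02,.004,0):print(delta(p,R,*place(Bb,u)))
c=r.camera("side");cv2.imwrite("pics/side9.png",cv2.resize(c["color"][170:280,160:300,::-1],None,fx=5,fy=5,interpolation=cv2.INTER_CUBIC))
E
```

```text
t: 9.35
position: [0.5447, 0.2025, 0.1314]
tool_rot: [[0.103, 0.64, -0.761], [0.995, -0.07, 0.076], [-0.004, -0.765, -0.644]]
wrist_force: [-0.4, 0.4, -3.3]
width: 0.0274
9.35 [0.5447 0.2025 0.1314] [  23.    -6.2  128.1  -41.6   28.2 -119.1] [-0.4  0.4 -3.3] 0.02735168402296275
(array([-0.8,  0.7,  1.3]), array([0.002, 0.   , 0.001]))
(array([-0.7, 13. , 11.6]), array([0.002, 0.   , 0.001]))
(array([-0.7, 16. , 14.2]), array([0.002, 0.   , 0.001]))
```

View pics/side9.png

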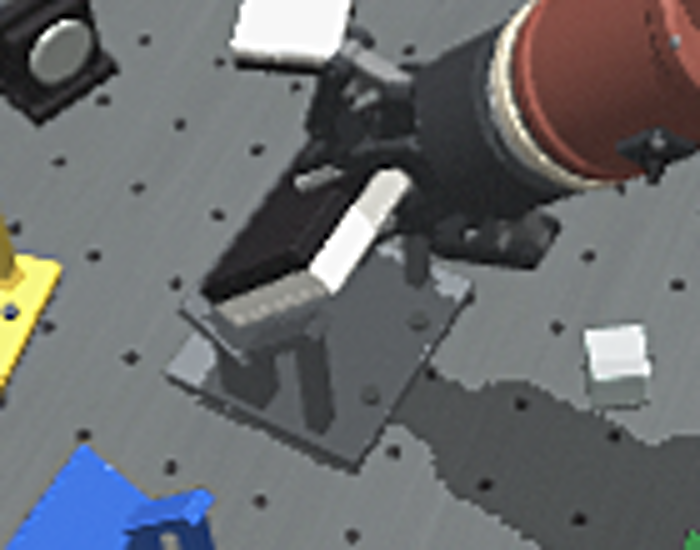

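View pics/w9.png

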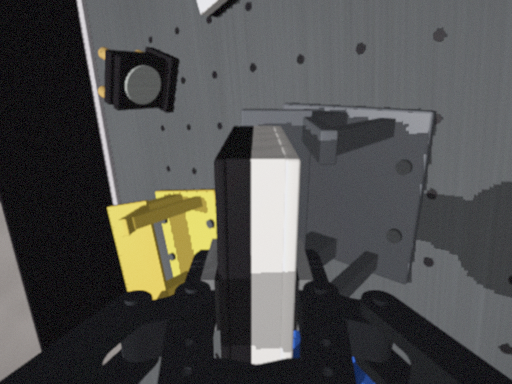

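The case, base up and closed, hovers about 20 mm over stand_b, square to it. I lower it gently and watch the force.

```bash
python3 -m creep '[{"delta_pos":[-0.4,3,3],"delta_rot":[0.001,0,0.001],"gripper":15},{"delta_pos":[-0.7,7,6],"delta_rot":[0.002,0,0.001],"gripper":15},{"delta_pos":[-0.7,10,9],"delta_rot":[0.002,0,0.001],"gripper":15},{"delta_pos":[-0.7,12,11],"delta_rot":[0.002,0,0.001],"gripper":15},{"delta_pos":[-0.7,13,11.6],"delta_rot":[0.002,0,0.001],"gripper":15},{"delta_pos":[-0.7,13,11.6],"delta_rot":[0.002,0,0.001],"gripper":15},{"delta_pos":[-0.7,13,11.6],"delta_rot":[0.002,0,0.001],"gripper":15}]'
python3 - <<'E'
from plan import *
s=r.sense();p,R=s["position"],np.asarray(s["tool_rot"]);print(s["wrist_force"],s["torque"])
for u in(.004,.002,0):print(delta(p,R,*place(Bb,u)))
E
python3 wl.py w10
```

```text
t: 10.15
position: [0.5434, 0.2017, 0.1128]
tool_rot: [[0.104, 0.637, -0.764], [0.995, -0.071, 0.076], [-0.006, -0.767, -0.641]]
wrist_force: [0.5, 1.0, -1.7]
width: 0.0273
[ 0.536  1.    -1.696] [0.05  0.567 0.007]
(array([ 0.3, -0.6, -1.4]), array([-0.002,  0.001, -0.001]))
(array([ 0.3,  1. , -0.2]), array([-0.002,  0.001, -0.001]))
(array([0.3, 2.5, 1.1]), array([-0.002,  0.001, -0.001]))
10.15 [0.5434 0.2017 0.1128] [  23.    -4.2  128.6  -44.7   26.5 -115.7] [ 0.5  1.  -1.7] 0.02730000919050844
```

View pics/w10.png

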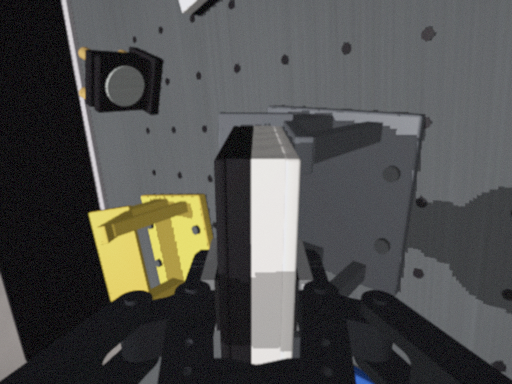

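```bash
python3 -m creep '[{"delta_pos":[0,0.8,0.6],"delta_rot":[0,0,0],"gripper":15},{"delta_pos":[0,1.5,1.2],"delta_rot":[0,0,0],"gripper":15},{"delta_pos":[0,1.5,1.2],"delta_rot":[0,0,0],"gripper":15},{"delta_pos":[0,1.5,1.2],"delta_rot":[0,0,0],"gripper":15}]'; python3 -m creep '[{"delta_pos":[0,0.7,0.6],"delta_rot":[0,0,0],"gripper":15},{"delta_pos":[0,1.2,1],"delta_rot":[0,0,0],"gripper":15},{"delta_pos":[0,1.2,1],"delta_rot":[0,0,0],"gripper":15}]';  python3 - <<'E'
from plan import *
for i in range(1):
    s=r.sense();p,R=s["position"],np.asarray(s["tool_rot"]);print(R.T@s["wrist_force"],R.T@s["torque"])
for u in(.004,.002,0):print(delta(p,R,*place(Bb,u)))
E
```

```text
t: 10.6
position: [0.5436, 0.2017, 0.1111]
tool_rot: [[0.104, 0.638, -0.763], [0.995, -0.071, 0.076], [-0.006, -0.767, -0.642]]
wrist_force: [1.7, -0.3, -2.0]
width: 0.0274
t: 10.9
position: [0.544, 0.2021, 0.1103]
tool_rot: [[0.103, 0.639, -0.763], [0.995, -0.07, 0.076], [-0.005, -0.766, -0.642]]
wrist_force: [-0.9, 1.1, 4.6]
width: 0.027
[ 0.97  -4.141 -2.172] [0.012 0.075 0.229]
(array([-0.2, -2.9, -2.6]), array([-0.   ,  0.001,  0.   ]))
(array([-0.2, -1.3, -1.3]), array([-0.   ,  0.001,  0.   ]))
(array([-0.2,  0.2, -0. ]), array([-0.   ,  0.001,  0.   ]))
```

Both contacts show: the ledge pushes back about 5.7 N and the rails about 3.5 N, within 0.2 mm of the planned seat. A look before letting go.

Run:
```python
from plan import *
c=r.camera("side");t=r.camera("top")
f=lambda im,x,y,w,h,k:cv2.resize(im[y:y+h,x:x+w,::-1],None,fx=k,fy=k,interpolation=cv2.INTER_CUBIC)
cv2.imwrite("pics/s11.png",np.hstack([f(c["color"],180,190,80,80,5),f(t["color"],165,145,80,80,5)]))
```

```text
(no output)
```

View pics/s11.png

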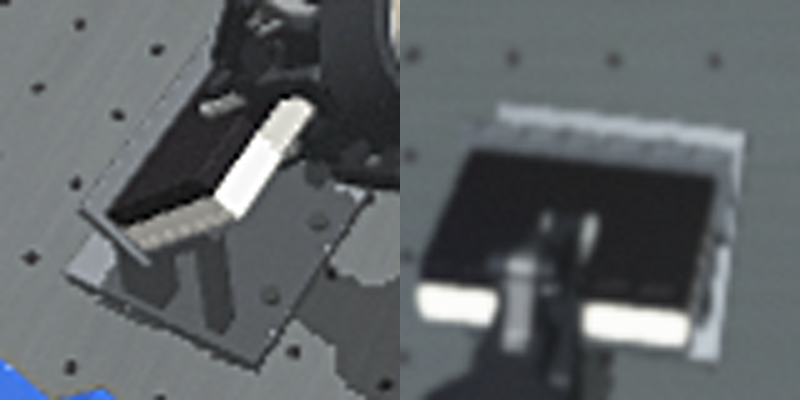

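Side and top views show the case flat on rails and ledge, base (black) up, lid underneath. Releasing.

```bash
python3 -m creep '[{"delta_pos":[0,0,0],"delta_rot":[0,0,0],"gripper":28},{"delta_pos":[0,0,0],"delta_rot":[0,0,0],"gripper":30},{"delta_pos":[0,0,0],"delta_rot":[0,0,0],"gripper":32},{"delta_pos":[0,0,0],"delta_rot":[0,0,0],"gripper":36},{"delta_pos":[0,0,0],"delta_rot":[0,0,0],"gripper":42},{"delta_pos":[0,0,0],"delta_rot":[0,0,0],"gripper":50},{"delta_pos":[0,0,0],"delta_rot":[0,0,0],"gripper":55},{"delta_pos":[0,0,0],"delta_rot":[0,0,0],"gripper":55}]'; python3 wl.py w12
```

```text
t: 11.8
position: [0.5433, 0.2016, 0.1092]
tool_rot: [[0.104, 0.637, -0.764], [0.995, -0.071, 0.076], [-0.006, -0.767, -0.641]]
wrist_force: [0.1, 0.3, -0.0]
width: 0.055
11.8 [0.5433 0.2016 0.1092] [  22.9   -3.7  128.7  -45.4   26.2 -114.9] [ 0.1  0.3 -0. ] 0.05496451416703587
```

View pics/w12.png

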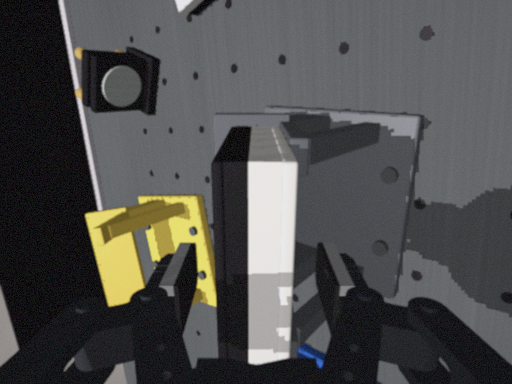

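Released: force is about 0 and both fingers are clear of the case (pads at 190 and 325, case 216–297). I retreat along the slope.

```bash
python3 -m creep '[{"delta_pos":[0,-10,0],"delta_rot":[0,0,0],"gripper":60},{"delta_pos":[0,-25,0],"delta_rot":[0,0,0],"gripper":60},{"delta_pos":[0,-50,0],"delta_rot":[0,0,0],"gripper":60},{"delta_pos":[0,-80,0],"delta_rot":[0,0,0],"gripper":60},{"delta_pos":[0,-110,0],"delta_rot":[0,0,0],"gripper":60},{"delta_pos":[0,-130,0],"delta_rot":[0,0,0],"gripper":60},{"delta_pos":[0,-130,0],"delta_rot":[0,0,0],"gripper":60},{"delta_pos":[0,-130,0],"delta_rot":[0,0,0],"gripper":60}]'; python3 wl.py w13;python3 - <<'E'
from plan import *
c=r.camera("side");t=r.camera("top")
f=lambda im,x,y,w,h,k:cv2.resize(im[y:y+h,x:x+w,::-1],None,fx=k,fy=k,interpolation=cv2.INTER_CUBIC)
cv2.imwrite("pics/s13.png",np.hstack([f(c["color"],180,190,80,80,5),f(t["color"],165,145,80,80,5)]))
E
```

```text
t: 12.65
position: [0.4605, 0.2112, 0.2096]
tool_rot: [[0.103, 0.638, -0.763], [0.995, -0.07, 0.076], [-0.005, -0.767, -0.642]]
wrist_force: [0.2, -0.0, -0.1]
width: 0.0602
12.65 [0.4605 0.2112 0.2096] [  30.1  -24.9  132.9  -33.8   43.2 -125. ] [ 0.2 -0.  -0.1] 0.06018832846182812
```

View pics/s13.png

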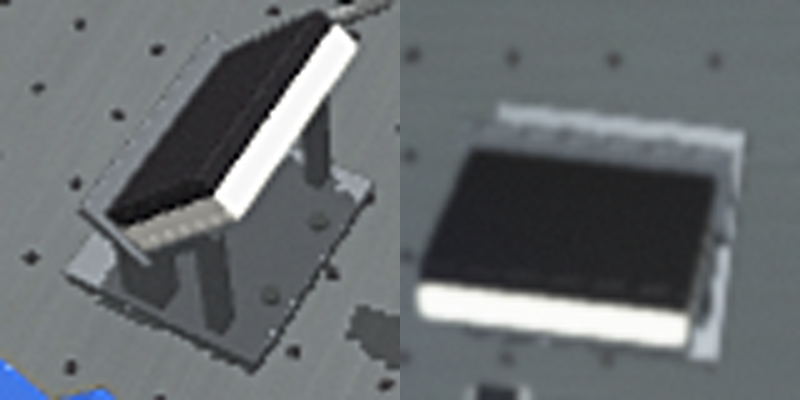

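View pics/w13.png

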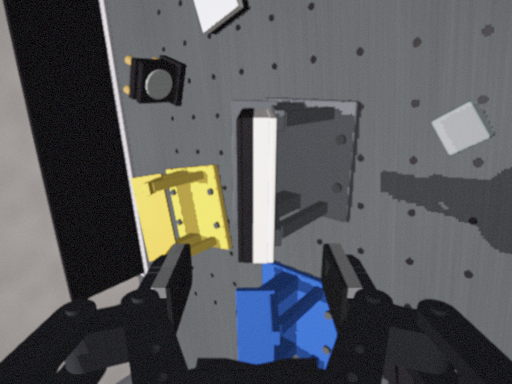

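Run:
```python
import cv2,numpy as np
im=cv2.imread("pics/w13.png")
f=lambda x,y,w,h,k:cv2.resize(im[y:y+h,x:x+w],None,fx=k,fy=k,interpolation=cv2.INTER_NEAREST)
cv2.imwrite("pics/w13c.png",cv2.convertScaleAbs(np.hstack([f(225,92,65,60,6),f(225,215,65,60,6)]),alpha=1.8))
```

```text
(no output)
```

View pics/w13c.png

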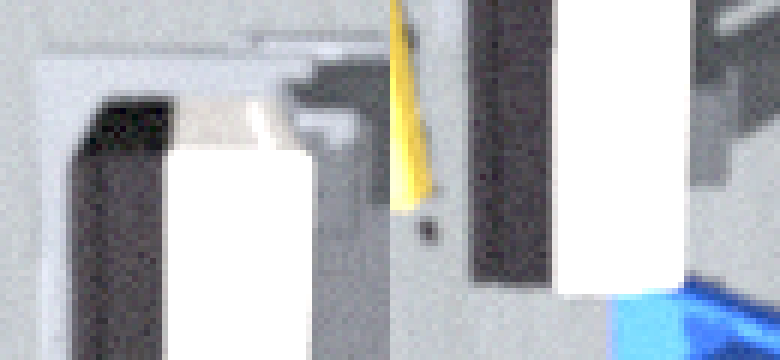

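Run:
```python
import pickle
from plan import *
s,c=pickle.load(open("w13.pkl","rb"));R=np.asarray(s["tool_rot"]);Tw=np.eye(4);Tw[:3,:3]=R;Tw[:3,3]=s["position"];Tw=Tw@c["T_tool_cam"]
d,n,Y,X=std(Bb["yaw"]);e=loc(Bb,-48.5,0,139.4)
o,D=ray(c,[(236.6,116.6),(276.6,116.6),(237.6,261.8),(274.1,263.4)],Tw)
for k in(-.003,0,.003):
    P=o+D*(((e+k*d-o)@d)/(D@d))[:,None]
    print(k,"Y",((P-e)@Y*1e3).round(1),"n",((P-e)@n*1e3).round(1))
```

```text
-0.003 Y [-55.2 -55.3  55.2  56.6] n [ 13.3 -13.7  14.4 -13.9]
0 Y [-55.  -55.   56.9  58.3] n [ 13.5 -13.9  14.6 -14.1]
0.003 Y [-54.7 -54.7  58.6  60. ] n [ 13.7 -14.   14.8 -14.3]
```

The seated case measures 0.5–1 mm from centre and within 0.5 mm along the slope normal. Its thickness is 28 mm, so it is closed, and it is square. Handing in.

```bash
python3 -c "
from plant import r
print(r.sense()['t'],r.close_job())"
```

```text
the job is handed in; nothing more can be done
12.8 None
```

I pinched the closed case at the middle of its free edge on stand_a, lifted it and turned it over during the move. I then lowered it onto the empty grey stand_b with the lid underneath, let go and backed off. The job was handed in at 12.8 s of the 38 s allowed.

**Seating:** contact was about 6–7 N in all, on ledge and rails together. After release the wrist force was about 0 N.

**Last checks, after release:**
- **Position:** the case leans flat on the rails and ledge, about 0.5–1 mm off centre in y, with its mid-thickness within 0.5 mm of the seated height.
- **Closed:** it measures 28 mm thick.
- **Clearance:** the gripper had backed 130 mm away along the slope.

**Checks that disagreed:**
- The side and top cameras differed by about 4 mm in y. I corrected both on the bench's hole grid and refined both stand positions with the wrist camera.
- The case's in-plane angle in the grip was uncertain by about 0.5°, so I applied a half correction.

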